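# Fetch the garlic from behind the seasoning

## Task

The garlic bulb stands at the back of the seasoning tray, hemmed in by the salt shaker, the mustard jar and the spice jar. First move those three out of the way, standing them all on the small dark board; only then lift the garlic out and set it, standing on its base, in the middle of the white dish. Finally put the three back in the tray upright, each on the very spot it came from, and let none of them fall over at any time.

Things in the scene. Friction and masses are not known exactly. Their poses are not given: they have to be found in the camera images.
- garlic: Whole garlic bulb, about 53 mm across and 52 mm high with its pointed top, pale pink-white. Origin at the centre of its underside, z up. Grasp its bulging body from above, about 25 mm above its origin.
- salt_shaker: Glass salt shaker with a rounded steel cap, 44 mm across, 90 mm high; body full width up to 60 mm, then a little narrower. Origin at the centre of its underside, z up.
- mustard_jar: Squat amber glass mustard jar with a paper band and a steel screw lid, the lowest and widest of the three: 56 mm across, 66 mm high; straight sides up to 33 mm, then a shoulder to a 45 mm neck, and the 50 mm lid from 50 mm up. Grasp the glass about 30 mm up. Origin at the centre of its underside, z up.
- spice_jar: Round spice jar with a dark label and a black cap, 41 mm across, 105 mm high, straight sides. Origin at the centre of its underside, z up.
- tray: Fixed light wooden tray, 146 (x) x 200 (y) mm, floor 8 mm thick, lip 16 mm high and 8 mm wide. Origin on the worktop under the garlic's spot; it reaches -100 to +46 mm in its x, +/-100 mm in y. Cork discs 60 mm wide mark the spots: garlic (0, 0), the others (-62, 0), (-11, +61), (-11, -61) mm, each within 5 mm. Which stands where differs from start to start: note it before moving anything.
- board: Fixed small dark wooden board, 140 (x) x 240 (y) x 15 mm. Origin at the centre of its underside; the top is 15 mm above it. The side area where the three wait; there is room for them in a row along its y, 78 mm apart. Beware of the wall cabinet above: it hangs 0.4 m over the worktop from x = 0.575 m back, and its knobs reach to x = 0.545 m, so swing across with the arm drawn in.
- dish: Fixed small white flat dish, 100 mm across, 12 mm high, the goal for the garlic. Origin at the centre of its underside on the worktop; its inner floor is 5 mm above that.
Mind the look-alikes: they are no part of the job. There is more than one size of the dish; the one meant has the size given above.

How it is judged:
On the way, in this order (a step that is already met when the one before it is completed fails the run):
1. salt shaker, mustard jar and spice jar all stand upright and released on the dark board, the garlic still at its place in the tray (x of salt_shaker in the frame of board between -0.06 and 0.06 m and y of salt_shaker in the frame of board between -0.11 and 0.11 m and z of salt_shaker in the frame of board between 0.01 and 0.02 m and angle between each of salt_shaker, mustard_jar, spice_jar's own z axis and vertical below 0.15 rad and contact force between the fingers and salt_shaker below 0.2 N and linear speed of each of salt_shaker, mustard_jar, spice_jar below 0.03 m/s and x of mustard_jar in the frame of board between -0.06 and 0.06 m and y of mustard_jar in the frame of board between -0.11 and 0.11 m and z of mustard_jar in the frame of board between 0.01 and 0.02 m and contact force between the fingers and mustard_jar below 0.2 N and x of spice_jar in the frame of board between -0.06 and 0.06 m and y of spice_jar in the frame of board between -0.11 and 0.11 m and z of spice_jar in the frame of board between 0.01 and 0.02 m and contact force between the fingers and spice_jar below 0.2 N and distance of garlic from where it was at the start of the episode below 0.02 m), for 0.2 s.
2. the garlic is released in the middle of the dish while the three still stand on the board (horizontal distance between garlic and dish below 0.015 m and z of garlic in the frame of dish between -0.002 and 0.02 m and contact force between the fingers and garlic below 0.2 N and linear speed of each of garlic, salt_shaker, mustard_jar, spice_jar below 0.03 m/s and angle between garlic's own z axis and vertical below 0.3 rad and x of salt_shaker in the frame of board between -0.06 and 0.06 m and y of salt_shaker in the frame of board between -0.11 and 0.11 m and z of salt_shaker in the frame of board between 0.01 and 0.02 m and angle between each of salt_shaker, mustard_jar, spice_jar's own z axis and vertical below 0.15 rad and contact force between the fingers and salt_shaker below 0.2 N and x of mustard_jar in the frame of board between -0.06 and 0.06 m and y of mustard_jar in the frame of board between -0.11 and 0.11 m and z of mustard_jar in the frame of board between 0.01 and 0.02 m and contact force between the fingers and mustard_jar below 0.2 N and x of spice_jar in the frame of board between -0.06 and 0.06 m and y of spice_jar in the frame of board between -0.11 and 0.11 m and z of spice_jar in the frame of board between 0.01 and 0.02 m and contact force between the fingers and spice_jar below 0.2 N), for 0.2 s.
At the end, for the whole second after the job is handed in: Salt shaker, mustard jar and spice jar each stand upright in the tray within 15 mm of where they started, and the garlic stands on the dish within 15 mm of its centre (tilted less than 0.3 rad); all released and at rest (distance of each of salt_shaker, mustard_jar, spice_jar from where it was at the start of the episode below 0.015 m and angle between each of salt_shaker, mustard_jar, spice_jar's own z axis and vertical below 0.15 rad and contact force between the fingers and salt_shaker below 0.2 N and linear speed of each of salt_shaker, mustard_jar, spice_jar, garlic below 0.03 m/s and contact force between the fingers and mustard_jar below 0.2 N and contact force between the fingers and spice_jar below 0.2 N and horizontal distance between garlic and dish below 0.015 m and z of garlic in the frame of dish between -0.002 and 0.02 m and contact force between the fingers and garlic below 0.2 N and angle between garlic's own z axis and vertical below 0.3 rad); the robot touches nothing.
It fails at once if the salt shaker, mustard jar or spice jar falls over (angle between any of salt_shaker, mustard_jar, spice_jar's own z axis and vertical above 0.7 rad).
It also fails if it takes over 149 s, if anything falls off the work surface, if the arm or the gripper's body presses on something with over 40 N, if the wrist force passes 120 N, or if a joint passes its speed limit or range.

## Robot

A 6-joint arm with a two-finger parallel gripper is mounted at the origin on a cart in front of the work surface, level with it; the furniture and walls round the work are solid. World frame = base frame: x ahead of the robot, y to its left, z up, the work surface at z = 0. Lengths are in m, angles in rad, forces in N, time in s.
With the tool pointing down it reaches from about 0.375 to 0.9 m from the base axis. Payload 3.1 kg.
Tool frame: the origin (TCP) lies midway between the tips of the shut fingers; the grasp point (between the pads) lies robot.grip_depth behind it (robot.grip_depth is the distance from the TCP to the grasp point, in m); z points along the fingers, y is the line along which they close (so a half turn about z gives the same grasp; the last joint's range is limited). The gripper opens to 87 mm and grips with 3 to 60 N. Pads are 19 mm wide; open, the fingers measure 117 mm over their backs; the gripper's body (75 mm by 190 mm) begins 51 mm behind the grasp point.
Start: joints at [-1.431, 0.527, 1.433, -0, 1.181, -0.178], TCP at [0.196, -0.593, 0.223] pointing down, gripper open.
Joint ranges: [-3.08, 3.08], [-0.75, 2.2], [0.22, 2.44], [-1.43, 4.57], [0, 2.65], [-2.85, 2.85]. Speed limits (rad/s): [2.79, 2.79, 3.14, 3.14, 3.14, 3.14].

## Interface

Orientations are given as a unit quaternion [x, y, z, w].
In Python, from rig import robot gives the robot as it stands.
- The arm moves only by the tool step_hand, called after ">>>" as name([rows], argument=value, ...), one row to a line, values as JSON. Schema: {"type":"object","properties":{"deltas":{"type":"array","items":{"type":"number"},"minItems":4,"maxItems":80},"jaw":{"type":"number"},"force":{"type":"number"},"only":{"type":"string"},"quiet":{"type":"boolean"},"lines":{"type":"string"}},"required":["deltas"],"additionalProperties":false}. deltas is one flat list of numbers that holds 1 to 20 rows one after another, with no inner brackets; each row has 4 numbers: dx, dy, dz in m, then a turn about the tool's z in rad; each row shifts and turns the commanded pose from where the row before left it, along the tool's axes as they then stand; what a row does not reach is not made up. A row lasts 1/12 s, in which the tool goes at most 0.0417 m and 0.125 rad, less where a joint would pass 70% of its speed; a pose out of reach is approached as far as the arm can. jaw is the finger opening in m, set as the call begins (left out keeps the last). The fingers move at their own pace and stop on an object; force is the grip in N (left out, the last holds). Time passes only in rows, so rows that do not move let the fingers close. The tool returns the time, the measured TCP pose, the force, the opening and the grip force at its end. only (a regular expression) keeps the lines of the reply that match it, lines (a string "A,B") keeps lines A to B, and quiet returns only ok. Input that does not fit is refused with a message, and nothing moves.
- robot.get_obs(): the state, without advancing time (a new reading comes with each control period).
- robot.camera(name): name is "side" or "top"; returns a dict with "img" (480x640x3 uint8, red, green, blue), "fx", "fy", "cx", "cy" (pixels), "k1" (the pictures are not rectified: a ray, as slopes to the right and down, at radius r is drawn at 1 + k1 r^2 times it, then the intrinsics apply), "xyz" and "attitude" of the camera in the world. Camera axes: x right, y down, z forward; pixel columns grow to the right and rows downward; lengths in m; the calibration is good to about 2 mm. A picture is of the moment at which its call begins. There is no depth.
- robot.hand_in(): hands the job in; it is judged then, once.
The state is a dict: "time": time; "q": joint angles; "joint_velocities": joint speeds; "joint_torque": joint torques, N m; "position": TCP position; "tool_rot": TCP orientation; "ft_force": force on the tool from outside, world axes, zero at the start; "moment": the same for the moment, N m; "grip_width": finger opening in m; "grip_force": force on a finger pad.
Only numpy, scipy, OpenCV 4.12 (cv2) and the standard library are available. Lean on these libraries where they do the work, as an engineer would, in place of code of your own. Each camera call takes 0.05 s, during which the arm holds its last target. There are 200 camera calls.

## Working session

There is one attempt and no reset: what is moved stays moved. The work goes in short steps, Python scripts to look and compute and a tool call to move; the robot and the scene stay as the last step left them, time stands still between calls to the robot, and variables do not carry over. Pictures are saved under pics/ and viewed, at most 14 in all, crops included, and the job is handed in when it is done.

```bash
ls; mkdir -p pics; cat > h.py <<'E'
from rig import robot
import numpy as np, cv2
from scipy.spatial.transform import Rotation as R
E
python3 - <<'E'
from h import *
print(robot.grip_depth, robot.get_obs())
for n in("side","top"):
    c=robot.camera(n); cv2.imwrite(f"pics/{n}0.png",c["img"][...,::-1]); np.save(f"{n}0.npy",c["img"])
    print({k:v for k,v in c.items() if k!="img"})
E
```

```text
pics
0.0187 {'time': 0.0, 'q': array([-1.43051424e+00,  5.28493264e-01,  1.43387404e+00,  1.87747918e-05,
        1.18141359e+00, -1.78469827e-01]), 'joint_velocities': array([-0.00085   ,  0.00057739,  0.00141147,  0.00044935,  0.0012024 ,
        0.00067655]), 'joint_torque': array([ 8.98497728e-04, -4.40037811e+01, -1.76589292e+01,  6.34015328e-02,
        5.84775140e-02, -1.65675478e-04]), 'position': array([ 0.19581165, -0.59277186,  0.22156399]), 'tool_rot': array([ 9.87326489e-01,  1.58698480e-01,  2.95689070e-05, -1.09375419e-03]), 'ft_force': array([ 0.40024174, -0.20935133,  0.18206895]), 'moment': array([-0.02446932, -0.02169421,  0.01143935]), 'grip_force': 0.0, 'grip_width': 0.08731248726536275}
{'fx': 509.66490055472866, 'fy': 509.66490055472866, 'cx': 317.7028814216344, 'cy': 239.33891012395537, 'k1': -0.11379812452452959, 'xyz': array([0.28451576, 0.5234395 , 1.04868439]), 'attitude': array([-0.11637064,  0.94595822, -0.30069791,  0.03466546])}
{'fx': 449.2013839087662, 'fy': 449.2013839087662, 'cx': 326.17372186558316, 'cy': 240.33440195337104, 'k1': -0.10199878571431083, 'xyz': array([ 0.21921397, -0.14105539,  1.30441568]), 'attitude': array([ 0.71154327, -0.69638062,  0.06886745, -0.06338369])}
```

View pics/side0.png

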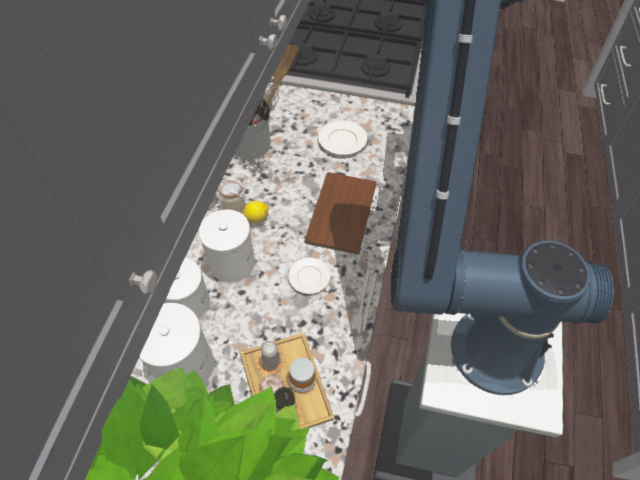

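View pics/top0.png

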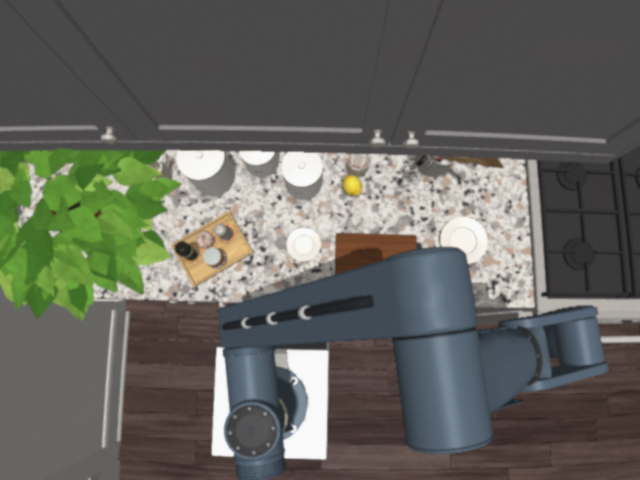

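The side view shows the tray at about (285,380), with salt at (270,352), mustard at (302,375) and spice at (285,398). It also shows the small dish at (309,277), a large decoy dish at (342,139) and the board at (342,212). The top view shows garlic at (205,240) and the small dish at (303,245). Next I'll zoom in on the tray.

```bash
cat >> h.py <<'E'
def unproj(c,uv,z):
    uv=np.atleast_2d(np.float64(uv)); K=np.array([[c["fx"],0,c["cx"]],[0,c["fy"],c["cy"]],[0,0,1]])
    n=cv2.undistortPoints(uv[:,None],K,np.array([c["k1"],0,0,0,0.]))[:,0]
    # model check: distorted = (1+k1 r^2)*ray, same as OpenCV
    d=R.from_quat(c["attitude"]).apply(np.c_[n,np.ones(len(n))])
    return c["xyz"]+d*((z-c["xyz"][2])/d[:,2])[:,None]
def proj(c,p):
    K=np.array([[c["fx"],0,c["cx"]],[0,c["fy"],c["cy"]],[0,0,1]])
    Ri=R.from_quat(c["attitude"]).inv(); p=np.atleast_2d(np.float64(p))
    return cv2.projectPoints(p,Ri.as_rotvec(),-Ri.apply(c["xyz"]),K,np.array([c["k1"],0,0,0,0.]))[0][:,0]
E
python3 - <<'E'
from h import *
s=np.load("side0.npy")[325:435,230:345]; t=np.load("top0.npy")[200:295,155:265]
a=cv2.resize(s,(399*1,382),interpolation=cv2.INTER_CUBIC);b=cv2.resize(t,(400,345),interpolation=cv2.INTER_CUBIC)
b=cv2.copyMakeBorder(b,0,37,0,0,0); cv2.imwrite("pics/crop0.png",np.hstack([a,b])[...,::-1])
S=robot.camera("side");T=robot.camera("top")
for n,z,us,ut in[("dish",.012,(309,277),(303,245)),("board",.015,(342,212),(376,262)),("salt",.09,(269,348),(222,231)),("must",.066,(302,368),(213,256)),("spice",.105,(285,393),(185,249)),("garlic",.045,(272,382),(205,240))]:
    print(n,unproj(S,us,z).round(3),unproj(T,ut,z).round(3))
E
```

```text
dish [[ 0.45  -0.077  0.012]] [[ 0.449 -0.081  0.012]]
board [[ 0.416 -0.286  0.015]] [[ 0.403 -0.294  0.015]]
salt [[0.474 0.149 0.09 ]] [[0.469 0.141 0.09 ]]
must [[0.402 0.165 0.066]] [[0.402 0.168 0.066]]
spice [[0.415 0.235 0.105]] [[0.414 0.236 0.105]]
garlic [[0.456 0.201 0.045]] [[0.451 0.199 0.045]]
```

View pics/crop0.png

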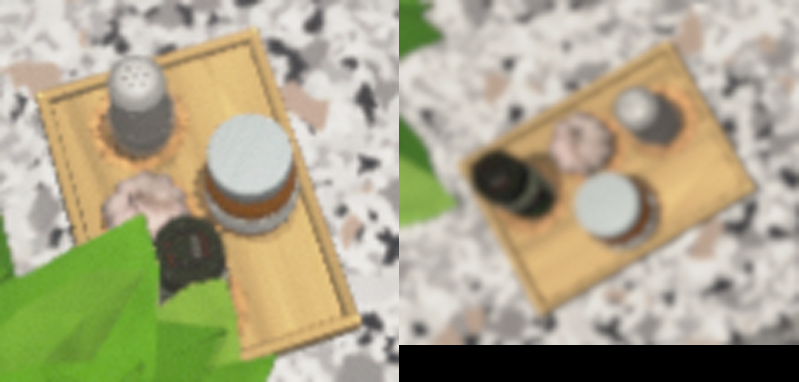

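The crops show the top-view tray corners at crop (268,42), (355,187), (143,313) and (62,165). Cap centres are salt (237,112), mustard (209,204), spice (99,178) and garlic (184,140). In the side view, salt is at (137,83), mustard (250,155) and spice (190,255).

```bash
python3 - <<'E'
from h import *
S=robot.camera("side");T=robot.camera("top")
ft=lambda p:np.array(p)/np.array([400/110,345/95])+[155,200]-[.36,.36]
fs=lambda p:np.array(p)/np.array([399/115,382/110])+[230,325]-[.36,.36]
ct=unproj(T,ft([(268,42),(355,187),(143,313),(62,165)]),.016)
print(ct.round(4),[np.linalg.norm(ct[i]-ct[i-1]).round(3) for i in range(4)])
cs=unproj(S,fs([(256,30),(360,322),(38,94)]),.016);print(cs.round(4),np.linalg.norm(cs[0]-cs[1:],axis=1))
# tray corners order: (+x,-y)?,...
loc=np.array([(46,-100),(-100,-100),(-100,100),(46,100)])/1e3
a=np.vstack([loc,loc[:2],loc[3:]][:1]+[loc[[0,1,3]]]) if 0 else np.vstack([loc,loc[[0,1,3]]])
b=np.vstack([ct[:,:2],cs[[0,1,2],:2]])
def fit(a,b):
    m=a.mean(0);n=b.mean(0);U,_,V=np.linalg.svd((a-m).T@(b-n));Q=V.T@np.diag([1,np.linalg.det(V.T@U.T)])@U.T
    return Q,n-Q@m
Q,t=fit(loc,ct[:,:2]); print("tray",t.round(4),np.arctan2(Q[1,0],Q[0,0]), "err",((loc@Q.T+t-ct[:,:2])*1e3).round(1).tolist())
print("spots",[(Q@np.array(p)+t).round(4).tolist() for p in[(0,0),(-.062,0),(-.011,.061),(-.011,-.061)]])
for n,z,us,ut in[("salt",.088,(137,83),(237,112)),("must",.066,(250,155),(209,204)),("spice",.105,(190,255),(99,178)),("garlic",.04,(145,205),(184,140))]:
    print(n,unproj(S,fs(us),z).round(4),unproj(T,ft(ut),z).round(4))
# dishes and board by masks
s=S["img"];hsv=cv2.cvtColor(s,cv2.COLOR_RGB2HSV)
print(hsv[212,342],hsv[230,335],hsv[350,600],hsv[277,309],hsv[262,290])
m=cv2.inRange(hsv,(0,110,40),(15,255,160));m[:160]=0;m[260:]=0;m[:,:300]=0;m[:,385:]=0
c=max(cv2.findContours(m,0,2)[0],key=cv2.contourArea);q=cv2.approxPolyDP(cv2.convexHull(c),6,True)[:,0];print(cv2.contourArea(c),q.tolist(),unproj(S,q,.015).round(3).tolist())
for im in(S,T):
  u=(309,277) if im is S else (303,245)
  x0,y0=u[0]-30,u[1]-30; g=im["img"][y0:y0+60,x0:x0+60]
  cv2.imwrite(f"pics/d{'S' if im is S else 'T'}.png",cv2.resize(g,(380,380),interpolation=2)[...,::-1])
a=np.hstack([cv2.imread("pics/dS.png"),cv2.imread("pics/dT.png")]);cv2.imwrite("pics/dish.png",a)
E
```

```text
[[0.5449 0.1433 0.016 ]
 [0.4267 0.0658 0.016 ]
 [0.3214 0.23   0.016 ]
 [0.4391 0.3052 0.016 ]] [np.float64(0.193), np.float64(0.141), np.float64(0.195), np.float64(0.14)]
[[0.4254 0.0679 0.016 ]
 [0.3195 0.2325 0.016 ]
 [0.5458 0.1435 0.016 ]] [0.19575146 0.14222996]
tray [0.4557 0.2008] 0.5744492358912482 err [[3.8, -1.5], [-0.6, -3.3], [-4.0, 0.4], [0.8, 4.5]]
spots [[0.4557, 0.2008], [0.4036, 0.1671], [0.4133, 0.246], [0.4796, 0.1436]]
salt [[0.474  0.1491 0.088 ]] [[0.4711 0.1478 0.088 ]]
must [[0.4017 0.1674 0.066 ]] [[0.4027 0.1701 0.066 ]]
spice [[0.4139 0.2445 0.105 ]] [[0.4147 0.2452 0.105 ]]
garlic [[0.4566 0.203  0.04  ]] [[0.4574 0.2001 0.04  ]]
[12 97 84] [ 11 106  89] [ 6 58 88] [ 20  10 241] [ 17   8 223]
2765.5 [[328, 173], [374, 182], [356, 250], [306, 239]] [[0.482, -0.409, 0.015], [0.354, -0.408, 0.015], [0.357, -0.178, 0.015], [0.485, -0.18, 0.015]]
```

View pics/dish.png

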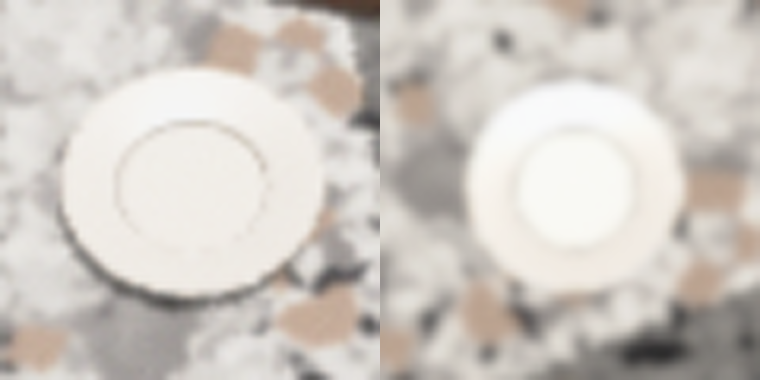

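The dish rim is centred at (308.7,275.4) in the side view and (303.3,244.1) in the top view. It spans 41 px, which matches about 100 mm. Next I'll check the plant and canister clearance and write the move calculator.

```bash
cat >> h.py <<'E'
def tri(S,T,us,ut):
    a,b=S["xyz"],T["xyz"];u=unproj(S,us,0)[0]-a;v=unproj(T,ut,0)[0]-b
    k=np.linalg.lstsq(np.c_[u,-v],b-a,rcond=None)[0];p,q=a+k[0]*u,b+k[1]*v
    return (p+q)/2,np.linalg.norm(p-q)
def go(x,y,zg,ang):
    "offsets in tool axes from measured pose to put grasp point at (x,y,zg), closing line at ang; shift given after and before turn"
    o=robot.get_obs();A=R.from_quat(o["tool_rot"]).as_matrix();a0=np.arctan2(A[1,1],A[0,1])
    d=np.array([x,y,zg-robot.grip_depth])-o["position"]
    A1=R.from_euler("z",ang-a0).as_matrix()@A
    print("turn",round(a0-ang,3),"shift after turn",(A1.T@d).round(4),"before",(A.T@d).round(4),"pos",o["position"].round(4),"ang",a0.round(3),"t",round(o["time"],2),"tilt",A[:2,2].round(4),"w",round(o["grip_width"],4),"q",o["q"].round(2))
E
python3 - <<'E'
from h import *
S=robot.camera("side");T=robot.camera("top")
print("dish",unproj(S,(308.7,275.4),.011),unproj(T,(303.3,244.1),.011))
print("leaf?",tri(S,T,(273,386),(170,257)),tri(S,T,(283,408),(170,257)),tri(S,T,(276,386),(178,189)),tri(S,T,(283,408),(178,189)))
print("canister",tri(S,T,(222,226),(301,166)),tri(S,T,(165,331),(200,155)))
go(.40,-.45,.24,.574)
E
```

```text
dish [[ 0.45221779 -0.08208812  0.011     ]] [[ 0.45173887 -0.08190994  0.011     ]]
leaf? (array([0.40416088, 0.25172157, 0.18184062]), np.float64(0.04810809503062063)) (array([0.3982055 , 0.26953873, 0.12556388]), np.float64(0.020341728115245997)) (array([0.48347646, 0.24194366, 0.21390888]), np.float64(0.13185517284694576)) (array([0.47919349, 0.25937846, 0.18244978]), np.float64(0.16126897299230702))
canister (array([ 0.6435153 , -0.0753245 ,  0.15190405]), np.float64(0.005343349608397077)) (array([0.66018984, 0.1968264 , 0.16964734]), np.float64(0.0007323654815629464))
turn -1.826 shift after turn [0.0096 0.2492 0.001 ] before [ 0.2388 -0.0722  0.0011] pos [ 0.1959 -0.5934  0.2224] ang -1.252 t 0.4 tilt [-0.      0.0003] w 0.087 q [-1.43  0.53  1.43  0.    1.18 -0.18]
```

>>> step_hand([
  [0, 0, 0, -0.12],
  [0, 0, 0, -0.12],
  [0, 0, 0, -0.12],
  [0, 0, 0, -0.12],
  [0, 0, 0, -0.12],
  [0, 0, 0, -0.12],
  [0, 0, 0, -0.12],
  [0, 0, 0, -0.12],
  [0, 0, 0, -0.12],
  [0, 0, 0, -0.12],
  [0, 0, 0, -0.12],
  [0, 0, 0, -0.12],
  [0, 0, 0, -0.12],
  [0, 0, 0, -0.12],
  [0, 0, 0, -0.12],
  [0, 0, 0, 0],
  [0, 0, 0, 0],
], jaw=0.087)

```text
refused: deltas[0]: [0, 0, 0, -0.12] is not of type 'number' (schema: type "number"). Nothing was moved.
```

The error is about the shape of the input: one flat list, 4 numbers to a row, no inner brackets. Fixing that and sending the same move.

>>> step_hand(deltas=[0, 0, 0, -0.12, 0, 0, 0, -0.12, 0, 0, 0, -0.12, 0, 0, 0, -0.12, 0, 0, 0, -0.12, 0, 0, 0, -0.12, 0, 0, 0, -0.12, 0, 0, 0, -0.12, 0, 0, 0, -0.12, 0, 0, 0, -0.12, 0, 0, 0, -0.12, 0, 0, 0, -0.12, 0, 0, 0, -0.12, 0, 0, 0, -0.12, 0, 0, 0, -0.12, 0, 0, 0, 0, 0, 0, 0, 0], jaw=0.087)

```text
time: 1.82
position: [0.1959, -0.5934, 0.2226]
tool_rot: [0.491, 0.871, 0.0, -0.0]
ft_force: [0.6, -0.7, 1.0]
grip_width: 0.087
grip_force: 0.0
```

```bash
python3 -c "
from h import *
go(.40,-.45,.24,.574); go(.4143,.2448,.24,.574)"
```

```text
turn -0.029 shift after turn [0.0096 0.2493 0.0013] before [0.0169 0.2489 0.0013] pos [ 0.1959 -0.5934  0.2226] ang 0.545 t 1.82 tilt [0.     0.0001] w 0.087 q [-1.43  0.53  1.43  0.    1.18 -1.98]
turn -0.029 shift after turn [0.5853 0.6385 0.0013] before [0.6037 0.6212 0.0013] pos [ 0.1959 -0.5934  0.2226] ang 0.545 t 1.82 tilt [0.     0.0001] w 0.087 q [-1.43  0.53  1.43  0.    1.18 -1.98]
```

```bash
python3 - <<'E'
from h import *
S=robot.camera("side");T=robot.camera("top")
def g(c):
    h=cv2.cvtColor(c["img"],cv2.COLOR_RGB2HSV);return cv2.inRange(h,(35,90,40),(75,255,255))>0
mS,mT=g(S),g(T)
def at(m,c,p):
    u=proj(c,p).round().astype(int);ok=(u[:,0]>=0)&(u[:,0]<640)&(u[:,1]>=0)&(u[:,1]<480);r=np.ones(len(p),bool);r[ok]=m[u[ok,1],u[ok,0]];return r
X,Y=np.meshgrid(np.arange(.25,.6,.005),np.arange(.1,.5,.005))
a=.574
for z in np.arange(.05,.5,.03):
    p=np.c_[X.ravel(),Y.ravel(),0*X.ravel()+z];k=at(mS,S,p)&at(mT,T,p);q=p[k]
    if len(q):
        d=np.hypot(*(q[:,:2]-[.414,.245]).T);l=(q[:,:2]-[.414,.245])@np.array([[np.cos(a),-np.sin(a)],[np.sin(a),np.cos(a)]])
        b=np.abs(l[:,0])<.1
        print(round(z,2),len(q),"nearest",q[d.argmin()].round(3),d.min().round(3),"min trayY offset in body band",l[b,1].min().round(3) if b.any() else None,"min y",q[:,1].min().round(3))
E
```

```text
0.05 1757 nearest [0.405 0.3   0.05 ] 0.056 min trayY offset in body band 0.05 min y 0.3
0.08 1890 nearest [0.4  0.29 0.08] 0.047 min trayY offset in body band 0.045 min y 0.29
0.11 2055 nearest [0.395 0.28  0.11 ] 0.04 min trayY offset in body band 0.037 min y 0.27
0.14 2238 nearest [0.395 0.27  0.14 ] 0.031 min trayY offset in body band 0.031 min y 0.26
0.17 2330 nearest [0.395 0.275 0.17 ] 0.036 min trayY offset in body band -0.023 min y 0.255
0.2 2388 nearest [0.42  0.275 0.2  ] 0.031 min trayY offset in body band -0.023 min y 0.265
0.23 2376 nearest [0.425 0.27  0.23 ] 0.027 min trayY offset in body band -0.01 min y 0.27
0.26 2331 nearest [0.42 0.28 0.26] 0.036 min trayY offset in body band 0.001 min y 0.28
0.29 2239 nearest [0.415 0.29  0.29 ] 0.045 min trayY offset in body band 0.012 min y 0.29
0.32 2118 nearest [0.41 0.3  0.32] 0.055 min trayY offset in body band 0.023 min y 0.3
0.35 2007 nearest [0.405 0.31  0.35 ] 0.066 min trayY offset in body band 0.035 min y 0.31
0.38 1886 nearest [0.405 0.32  0.38 ] 0.076 min trayY offset in body band 0.046 min y 0.32
0.41 1663 nearest [0.395 0.325 0.41 ] 0.082 min trayY offset in body band 0.059 min y 0.325
0.44 1430 nearest [0.39  0.335 0.44 ] 0.093 min trayY offset in body band 0.07 min y 0.335
0.47 1263 nearest [0.385 0.345 0.47 ] 0.104 min trayY offset in body band 0.079 min y 0.345
0.5 1152 nearest [0.38  0.355 0.5  ] 0.115 min trayY offset in body band 0.079 min y 0.355
```

>>> step_hand(deltas=[0, 0, 0, 0.109, 0, 0, 0, 0.109, 0, 0, 0, 0.109, 0, 0, 0, 0.109, 0, 0, 0, 0.109, 0, 0.037, 0, 0, 0, 0.037, 0, 0, 0, 0.037, 0, 0, 0, 0.037, 0, 0, 0, 0.037, 0, 0, 0, 0.037, 0, 0, 0.04, 0, 0, 0, 0.04, 0, 0, 0, 0.04, 0, 0, 0, 0.04, 0, 0, 0, 0.04, 0, 0, 0, 0.04, 0, 0, 0, 0.04, 0, 0, 0, 0, 0, 0, 0])

```text
time: 3.5
position: [0.4149, -0.304, 0.222]
tool_rot: [0.705, 0.709, 0.001, -0.004]
ft_force: [-0.5, -0.3, -0.2]
grip_width: 0.0872
grip_force: 0.0
```

>>> step_hand(deltas=[0.04, 0, 0, 0, 0.04, 0, 0, 0, 0.04, 0, 0, 0, 0.04, 0, 0, 0, 0.04, 0, 0, 0, 0.04, 0, 0, 0, 0.04, 0, 0, 0, 0.04, 0, 0, 0, 0.04, 0, 0, 0, 0.04, 0, 0, 0, 0, 0, 0, 0, 0, 0, 0, 0])

```text
time: 4.5
position: [0.4157, 0.0891, 0.2228]
tool_rot: [0.704, 0.71, 0.0, 0.0]
ft_force: [-0.4, 0.5, 0.1]
grip_width: 0.0872
grip_force: 0.0
```

```bash
python3 -c "
from h import *
go(.4143,.2448,.14,0)"
```

```text
turn 0.008 shift after turn [ 0.1557 -0.0014  0.1014] before [ 0.1557 -0.0003  0.1014] pos [0.4157 0.0891 0.2228] ang 0.008 t 4.5 tilt [ 0.0005 -0.0003] w 0.0872 q [-0.05  0.26  1.91 -0.    0.97 -0.06]
```

>>> step_hand(deltas=[0.03, 0, 0, 0, 0.03, 0, 0, 0, 0.03, 0, 0, 0, 0.025, 0, 0, 0, 0.02, 0, 0, 0, 0.02, -0.001, 0, 0, 0, 0, 0, 0, 0, 0, 0, 0])

```text
time: 5.17
position: [0.4152, 0.2413, 0.2225]
tool_rot: [0.706, 0.708, -0.0, 0.0]
ft_force: [0.2, -0.3, 0.3]
grip_width: 0.087
grip_force: 0.0
```

```bash
python3 -c "
from h import *
go(.4143,.2448,.088,0)
c=robot.camera('side')['img'][300:440,180:380];d=robot.camera('top')['img'][160:300,120:320]
cv2.imwrite('pics/a1.png',cv2.resize(np.hstack([c,d]),(800,280))[...,::-1])"
```

```text
turn 0.002 shift after turn [ 0.0036 -0.001   0.1532] before [ 0.0036 -0.001   0.1532] pos [0.4152 0.2413 0.2225] ang 0.002 t 5.17 tilt [ 0.0003 -0.0007] w 0.087 q [ 0.29  0.33  1.79 -0.    1.02  0.29]
```

View pics/a1.png

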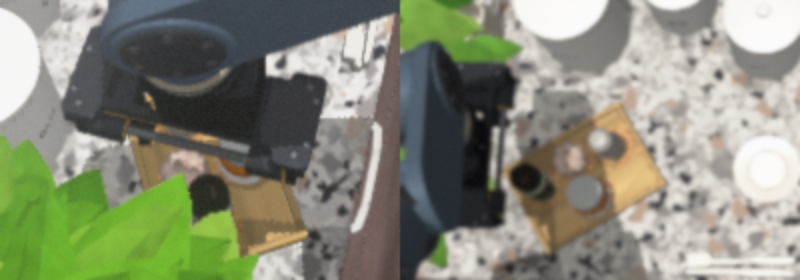

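The gripper is above the spice jar with its long side along world x. There is no contact, so I'm descending.

>>> step_hand(deltas=[0.003, -0.001, 0.02, 0, 0, 0, 0.02, 0, 0, 0, 0.02, 0, 0, 0, 0.02, 0, 0, 0, 0, 0])

```text
time: 5.68
position: [0.4114, 0.2428, 0.1398]
tool_rot: [0.707, 0.707, -0.003, -0.002]
ft_force: [-0.5, -0.5, 0.8]
grip_width: 0.087
grip_force: 0.0
```

>>> step_hand(deltas=[0, 0, 0.02, 0, 0, 0, 0.02, 0, 0, 0, 0.02, 0, 0, 0, 0.013, 0, 0, 0, 0, 0, 0, 0, 0, 0])

```text
time: 6.18
position: [0.4139, 0.2444, 0.0699]
tool_rot: [0.707, 0.708, -0.0, -0.0]
ft_force: [0.4, -1.1, -0.9]
grip_width: 0.0873
grip_force: 0.0
```

```bash
python3 -c "
from h import *
go(.4143,.2448,.088,0)"
```

```text
turn 0.002 shift after turn [0.0004 0.0004 0.0006] before [0.0004 0.0004 0.0006] pos [0.4139 0.2444 0.0699] ang 0.002 t 6.18 tilt [-0.0004 -0.0002] w 0.0873 q [ 0.3   0.6   1.92 -0.    0.62  0.3 ]
```

>>> step_hand(deltas=[0, 0, 0, 0, 0, 0, 0, 0, 0, 0, 0, 0, 0, 0, 0, 0, 0, 0, 0, 0, 0, 0, 0, 0, 0, 0, 0, 0, 0, 0, 0, 0, 0, 0, 0, 0, 0, 0, 0, 0], jaw=0.02, force=20)

```text
time: 7.02
position: [0.4136, 0.2453, 0.0696]
tool_rot: [0.706, 0.708, 0.0, 0.0]
ft_force: [1.0, 0.6, 0.2]
grip_width: 0.0399
grip_force: 19.9
```

```bash
python3 -c "
from h import *
go(.42,-.379,.22,0)"
```

```text
turn 0.003 shift after turn [-0.6242  0.0064 -0.1318] before [-0.6243  0.0046 -0.1318] pos [0.4136 0.2453 0.0696] ang 0.003 t 7.02 tilt [0.0004 0.0001] w 0.0399 q [ 0.3   0.6   1.92 -0.    0.62  0.3 ]
```

>>> step_hand(deltas=[0, 0, -0.01, 0, 0, 0, -0.02, 0, 0, 0, -0.03, 0, 0, 0, -0.03, 0, 0, 0, -0.025, 0, 0, 0, -0.015, 0, -0.01, 0, 0, 0, -0.02, 0, 0, 0, -0.03, 0, 0, 0, -0.035, 0, 0, 0, -0.035, 0, 0, 0, -0.035, 0, 0, 0, -0.035, 0, 0, 0, -0.035, 0, 0, 0, -0.035, 0, 0, 0])

```text
time: 8.27
position: [0.4123, -0.0265, 0.1982]
tool_rot: [0.706, 0.708, -0.001, -0.001]
ft_force: [1.2, -0.1, -2.5]
grip_width: 0.0405
grip_force: 19.9
```

>>> step_hand(deltas=[-0.035, 0, 0, 0, -0.035, 0, 0, 0, -0.035, 0, 0, 0, -0.035, 0, 0, 0, -0.035, 0, 0, 0, -0.035, 0, 0, 0, -0.035, 0, 0, 0, -0.035, 0, 0, 0, -0.03, 0.003, 0, 0, -0.02, 0.003, 0, 0, -0.01, 0, 0, 0, 0, 0, 0, 0, 0, 0, 0, 0, 0, 0, 0, 0])

```text
time: 9.43
position: [0.4203, -0.3625, 0.1986]
tool_rot: [0.706, 0.708, 0.0, -0.002]
ft_force: [-0.4, -0.1, -0.4]
grip_width: 0.0406
grip_force: 19.9
```

```bash
python3 -c "
from h import *
go(.42,-.379,.096,0)"
```

```text
turn 0.004 shift after turn [-0.0169  0.      0.1213] before [-1.690e-02 -1.000e-04  1.213e-01] pos [ 0.4203 -0.3625  0.1986] ang 0.004 t 9.43 tilt [-0.0021  0.0033] w 0.0406 q [-0.91  0.47  1.63  0.    1.05 -0.92]
```

>>> step_hand(deltas=[-0.017, 0, 0.01, 0, 0, 0, 0.03, 0, 0, 0, 0.03, 0, 0, 0, 0.03, 0, 0, 0, 0.015, 0, 0, 0, 0, 0, 0, 0, 0.003, 0, 0, 0, 0, 0, 0, 0, 0, 0])

```text
time: 10.18
position: [0.4221, -0.3821, 0.083]
tool_rot: [0.706, 0.708, -0.0, 0.001]
ft_force: [0.0, -0.5, -1.4]
grip_width: 0.0405
grip_force: 19.9
```

```bash
python3 -c "
from h import *
go(.42,-.379,.0955,0)"
```

```text
turn 0.004 shift after turn [ 0.0031 -0.0021  0.0062] before [ 0.0031 -0.0021  0.0062] pos [ 0.4221 -0.3821  0.083 ] ang 0.004 t 10.18 tilt [ 0.0016 -0.0021] w 0.0405 q [-0.93  0.65  1.69  0.    0.8  -0.94]
```

>>> step_hand(deltas=[0, 0, 0.003, 0, 0, 0, 0.002, 0, 0, 0, 0, 0])

```text
time: 10.43
position: [0.4213, -0.3819, 0.0769]
tool_rot: [0.706, 0.708, -0.0, 0.0]
ft_force: [0.4, -0.5, -1.4]
grip_width: 0.0404
grip_force: 19.9
```

>>> step_hand(deltas=[0, 0, 0.001, 0, 0, 0, 0, 0, 0, 0, 0, 0])

```text
time: 10.68
position: [0.4215, -0.3822, 0.0765]
tool_rot: [0.706, 0.708, -0.0, 0.001]
ft_force: [0.5, 0.8, 5.7]
grip_width: 0.0402
grip_force: 19.9
```

>>> step_hand(deltas=[0, 0, 0.001, 0, 0, 0, 0, 0, 0, 0, 0, 0])

```text
time: 10.93
position: [0.4219, -0.3824, 0.0762]
tool_rot: [0.706, 0.708, -0.0, 0.001]
ft_force: [0.1, 1.4, 9.5]
grip_width: 0.0402
grip_force: 20.0
```

>>> step_hand(deltas=[0, 0, 0, 0, 0, 0, 0, 0, 0, 0, 0, 0, 0, 0, 0, 0, 0, 0, 0, 0, 0, 0, 0, 0, 0, 0, -0.02, 0, 0, 0, -0.03, 0, 0, 0, -0.04, 0, 0, 0, -0.03, 0, 0, 0, 0, 0], jaw=0.087)

```text
time: 11.85
position: [0.424, -0.3852, 0.2009]
tool_rot: [0.706, 0.708, -0.001, 0.007]
ft_force: [0.5, -1.0, 0.4]
grip_width: 0.0867
grip_force: 0.0
```

```bash
python3 -c "
from h import *
go(.4725,.1485,.19,.574);go(.4725,.1485,.19,0)"
```

```text
turn -0.571 shift after turn [0.4222 0.3303 0.0277] before [0.5338 0.05   0.0244] pos [ 0.424  -0.3852  0.2009] ang 0.003 t 11.85 tilt [ 0.0079 -0.0106] w 0.0867 q [-0.93  0.48  1.6   0.    1.05 -0.94]
turn 0.003 shift after turn [0.534  0.0483 0.0243] before [0.5338 0.05   0.0244] pos [ 0.424  -0.3852  0.2009] ang 0.003 t 11.85 tilt [ 0.0079 -0.0106] w 0.0867 q [-0.93  0.48  1.6   0.    1.05 -0.94]
```

>>> step_hand(deltas=[0.04, 0, 0, 0, 0.04, 0, 0, 0, 0.04, 0, 0, 0, 0.04, 0, 0, 0, 0.04, 0, 0, 0, 0.04, 0, 0, 0, 0.04, 0, 0, 0, 0.04, 0, 0, 0, 0.04, 0, 0, 0, 0.04, 0.012, 0, 0, 0.04, 0.012, 0, 0, 0.04, 0.012, 0, 0, 0.04, 0.012, 0, 0, 0.012, 0, 0, 0])

```text
time: 13.02
position: [0.4696, 0.1548, 0.1943]
tool_rot: [0.705, 0.709, 0.002, 0.0]
ft_force: [0.5, -0.4, 0.5]
grip_width: 0.0869
grip_force: 0.0
```

>>> step_hand(deltas=[0, 0, 0, -0.12, 0, 0, 0, -0.12, 0, 0, 0, -0.12, 0, 0, 0, -0.12, 0, 0, 0, -0.093, 0, 0, 0, 0, 0, 0, 0, 0, 0, 0, 0, 0])

```text
time: 13.68
position: [0.4674, 0.1499, 0.1942]
tool_rot: [0.478, 0.878, -0.0, -0.0]
ft_force: [-0.4, -0.2, 0.9]
grip_width: 0.0869
grip_force: 0.0
```

```bash
python3 -c "
from h import *
go(.4725,.1485,.058,.574)
c=robot.camera('side')['img'][300:440,180:380];d=robot.camera('top')['img'][160:300,120:320]
cv2.imwrite('pics/a2.png',cv2.resize(np.hstack([c,d]),(800,280))[...,::-1])"
```

```text
turn -0.0 shift after turn [-0.004   0.0036  0.1549] before [-0.004   0.0036  0.1549] pos [0.4674 0.1499 0.1942] ang 0.574 t 13.68 tilt [-0.0006 -0.    ] w 0.0869 q [ 0.08  0.39  1.79  0.    0.96 -0.49]
```

View pics/a2.png

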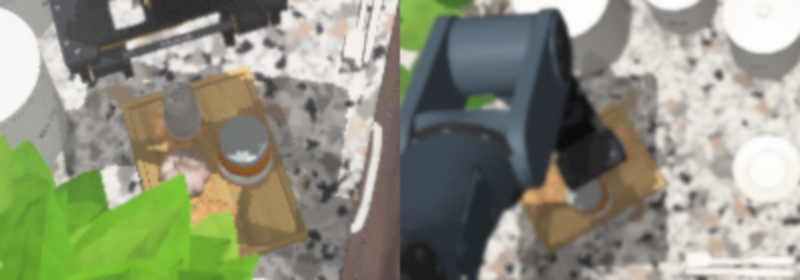

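The salt, mustard and garlic are undisturbed. I'm descending on the salt.

>>> step_hand(deltas=[-0.004, 0.0035, 0.02, 0, 0, 0, 0.025, 0, 0, 0, 0.025, 0, 0, 0, 0.02, 0, 0, 0, 0, 0])

```text
time: 14.2
position: [0.4701, 0.1481, 0.1014]
tool_rot: [0.478, 0.879, -0.002, -0.003]
ft_force: [-0.0, -0.6, 0.1]
grip_width: 0.087
grip_force: 0.0
```

>>> step_hand(deltas=[0, 0, 0.02, 0, 0, 0, 0.02, 0, 0, 0, 0.015, 0, 0, 0, 0.01, 0, 0, 0, 0, 0, 0, 0, 0, 0])

```text
time: 14.7
position: [0.473, 0.1486, 0.0399]
tool_rot: [0.477, 0.879, 0.0, 0.0]
ft_force: [-0.0, -0.6, -0.3]
grip_width: 0.0869
grip_force: 0.0
```

```bash
python3 -c "
from h import *
go(.4725,.1485,.058,.574)"
```

```text
turn 0.002 shift after turn [ 0.0002 -0.0005  0.0006] before [ 0.0002 -0.0005  0.0006] pos [0.473  0.1486 0.0399] ang 0.576 t 14.7 tilt [0.0002 0.    ] w 0.0869 q [ 0.08  0.67  1.89  0.    0.58 -0.5 ]
```

>>> step_hand(deltas=[0, 0, 0, 0, 0, 0, 0, 0, 0, 0, 0, 0, 0, 0, 0, 0, 0, 0, 0, 0, 0, 0, 0, 0, 0, 0, 0, 0, 0, 0, 0, 0, 0, 0, 0, 0, 0, 0, 0, 0], jaw=0.02, force=20)

```text
time: 15.53
position: [0.4734, 0.1486, 0.0397]
tool_rot: [0.477, 0.879, 0.0, 0.001]
ft_force: [1.6, 0.3, 1.3]
grip_width: 0.0398
grip_force: 19.9
```

>>> step_hand(deltas=[0, 0, -0.01, 0, 0, 0, -0.02, 0, 0, 0, -0.03, 0, 0, 0, -0.03, 0, 0, 0, -0.03, 0, 0, 0, -0.025, 0, 0, 0, 0, 0.1, 0, 0, 0, 0.12, 0, 0, 0, 0.12, 0, 0, 0, 0.12, 0, 0, 0, 0.115, 0, 0, 0, 0])

```text
time: 16.53
position: [0.4717, 0.1484, 0.1848]
tool_rot: [0.707, 0.707, -0.001, -0.0]
ft_force: [-0.1, 1.4, -0.3]
grip_width: 0.0397
grip_force: 19.8
```

```bash
python3 -c "
from h import *
go(.42,-.304,.2,0)"
```

```text
turn -0.001 shift after turn [-0.4524 -0.0517  0.0037] before [-0.4525 -0.0514  0.0037] pos [0.4717 0.1484 0.1848] ang -0.001 t 16.53 tilt [-0.0013 -0.0002] w 0.0397 q [ 0.08  0.41  1.79 -0.    0.94  0.08]
```

```bash
python3 -c "
from h import *
c=robot.camera('side')['img'][260:440,180:380];d=robot.camera('top')['img'][160:300,120:320]
cv2.imwrite('pics/a3.png',cv2.resize(c,(800,600),interpolation=2)[...,::-1][:600])"
```

```text
(no output)
```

View pics/a3.png

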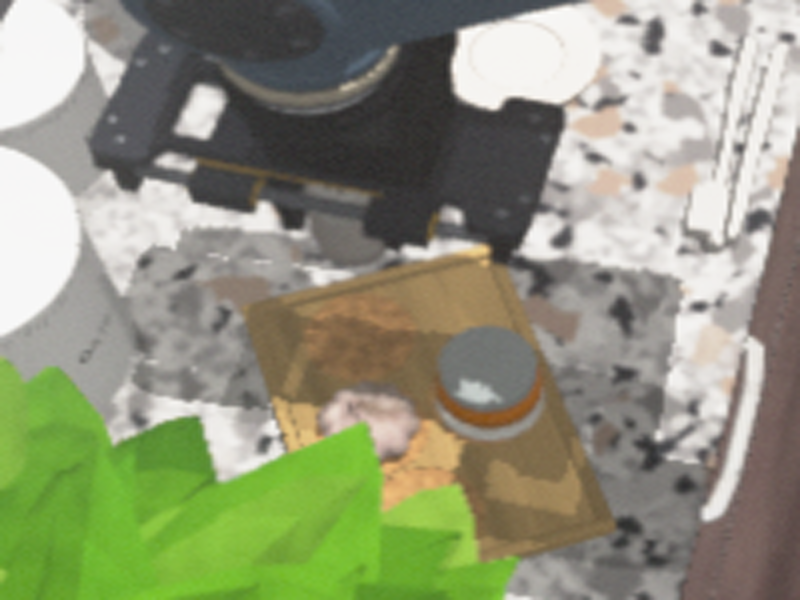

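The salt is held between the pads. The bare cork disc sits at about (358,335) in the crop, so I'll use it to cross-check the salt's spot.

```bash
python3 -c "
from h import *
S=robot.camera('side');print(unproj(S,(358/4+180-.4,335/3.3333+260-.4),.0085))"
```

```text
[[0.48193368 0.14375311 0.0085    ]]
```

>>> step_hand(deltas=[-0.01, 0, 0, 0, -0.02, -0.005, 0, 0, -0.03, -0.01, 0, 0, -0.035, -0.01, 0, 0, -0.035, -0.01, 0, 0, -0.035, -0.01, 0, 0, -0.035, -0.007, 0, 0, -0.035, 0, 0, 0, -0.035, 0, 0, 0, -0.035, 0, 0, 0, -0.035, 0, 0, 0, -0.035, 0, 0, 0, -0.035, 0, 0, 0, -0.025, 0, 0, 0, -0.015, 0, 0, 0, -0.005, 0, 0, 0, 0, 0, 0, 0, 0, 0, 0, 0, 0, 0, 0, 0])

```text
time: 18.27
position: [0.4207, -0.3044, 0.1843]
tool_rot: [0.706, 0.708, 0.0, -0.001]
ft_force: [0.3, 0.6, -1.1]
grip_width: 0.0399
grip_force: 19.8
```

```bash
python3 -c "
from h import *
go(.42,-.304,.067,0)"
```

```text
turn 0.003 shift after turn [ 1.00e-04 -5.00e-04  1.36e-01] before [ 0.0002 -0.0005  0.136 ] pos [ 0.4207 -0.3044  0.1843] ang 0.003 t 18.27 tilt [-0.0012  0.0019] w 0.0399 q [-0.84  0.44  1.74  0.    0.97 -0.84]
```

>>> step_hand(deltas=[0, 0, 0.02, 0, 0, 0, 0.03, 0, 0, 0, 0.03, 0, 0, 0, 0.03, 0, 0, 0, 0.018, 0, 0, 0, 0.006, 0, 0, 0, 0, 0, 0, 0, 0, 0])

```text
time: 18.93
position: [0.4216, -0.306, 0.0511]
tool_rot: [0.706, 0.708, 0.0, 0.0]
ft_force: [0.1, -0.4, -0.2]
grip_width: 0.04
grip_force: 19.8
```

>>> step_hand(deltas=[0, 0, 0.001, 0, 0, 0, 0.001, 0, 0, 0, 0, 0, 0, 0, 0, 0])

```text
time: 19.27
position: [0.4215, -0.3069, 0.0494]
tool_rot: [0.707, 0.707, -0.0, 0.001]
ft_force: [-0.8, -0.4, -0.3]
grip_width: 0.0399
grip_force: 19.8
```

>>> step_hand(deltas=[0, 0, 0.001, 0, 0, 0, 0, 0, 0, 0, 0, 0])

```text
time: 19.52
position: [0.4211, -0.3066, 0.0476]
tool_rot: [0.707, 0.707, -0.0, 0.0]
ft_force: [-0.7, -0.0, -1.4]
grip_width: 0.0398
grip_force: 19.8
```

>>> step_hand(deltas=[0, 0, 0.001, 0, 0, 0, 0, 0, 0, 0, 0, 0])

```text
time: 19.77
position: [0.4212, -0.3067, 0.0467]
tool_rot: [0.707, 0.707, -0.0, 0.0]
ft_force: [-0.5, 1.2, 2.2]
grip_width: 0.0395
grip_force: 19.9
```

>>> step_hand(deltas=[0, 0, 0.001, 0, 0, 0, 0, 0, 0, 0, 0, 0])

```text
time: 20.02
position: [0.4213, -0.3069, 0.0466]
tool_rot: [0.707, 0.708, -0.0, 0.001]
ft_force: [-1.3, 0.6, 10.2]
grip_width: 0.0403
grip_force: 20.4
```

>>> step_hand(deltas=[0, 0, 0, 0, 0, 0, 0, 0, 0, 0, 0, 0, 0, 0, 0, 0, 0, 0, 0, 0, 0, 0, 0, 0, 0, 0, -0.02, 0, 0, 0, -0.03, 0, 0, 0, -0.04, 0, 0, 0, -0.04, 0, 0, 0, 0, 0], jaw=0.087)

```text
time: 20.93
position: [0.4245, -0.31, 0.1823]
tool_rot: [0.707, 0.708, -0.0, 0.007]
ft_force: [0.4, -0.5, -0.6]
grip_width: 0.0868
grip_force: 0.0
```

>>> step_hand(deltas=[0.04, 0, 0, 0, 0.04, 0, 0, 0, 0.04, 0, 0, 0, 0.04, 0, 0, 0, 0.04, 0, 0, 0, 0.04, 0, 0, 0, 0.04, 0, 0, 0, 0.04, -0.005, 0, 0, 0.04, -0.005, 0, 0, 0.04, -0.005, 0, 0, 0.04, 0, 0, 0, 0, 0, 0, 0])

```text
time: 21.93
position: [0.4041, 0.1395, 0.1753]
tool_rot: [0.704, 0.71, 0.001, -0.001]
ft_force: [0.1, -0.3, -0.2]
grip_width: 0.087
grip_force: 0.0
```

```bash
python3 -c "
from h import *
S=robot.camera('side');T=robot.camera('top')
c=S['img'][160:260,290:390];d=T['img'][200:300,310:440]
cv2.imwrite('pics/b1.png',np.hstack([cv2.resize(c,(400,400),interpolation=2),cv2.resize(d,(400,308),interpolation=2).copy() if 0 else cv2.copyMakeBorder(cv2.resize(d,(400,308),interpolation=2),0,92,0,0,0)])[...,::-1])
go(.4015,.169,.19,-.997)"
```

```text
turn 1.003 shift after turn [ 0.0154 -0.0305  0.0039] before [ 0.034  -0.0033  0.0039] pos [0.4051 0.135  0.1752] ang 0.006 t 22.03 tilt [-0.0004 -0.0003] w 0.0869 q [ 0.06  0.34  1.96 -0.    0.84  0.05]
```

View pics/b1.png

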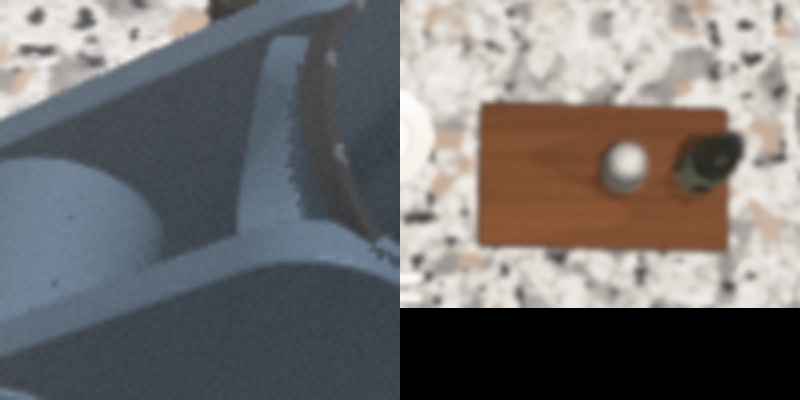

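In the top crop, the salt cap is at (230,160), the spice cap at (318,156), and the board corners at (80,103), (327,108), (327,250) and (78,245).

```bash
python3 -c "
from h import *
T=robot.camera('top')
f=lambda x,y:(310+x/3.077-.35,200+y/3.08-.35)
print('spice',unproj(T,f(318,156),.12),'salt',unproj(T,f(230,160),.097),'board',unproj(T,[f(80,103),f(327,108),f(327,250),f(78,245)],.015).mean(0))"
```

```text
spice [[ 0.42177132 -0.38184596  0.12      ]] salt [[ 0.42041402 -0.30771837  0.097     ]] board [ 0.41831556 -0.29383146  0.015     ]
```

>>> step_hand(deltas=[0.005, 0, 0, 0.12, 0, 0, 0, 0.12, 0, 0, 0, 0.12, 0, 0, 0, 0.12, 0, 0, 0, 0.12, 0, 0, 0, 0.12, 0, 0, 0, 0.12, 0, 0, 0, 0.12, 0, 0, 0, 0.04, 0, 0, 0, 0, 0, 0, 0, 0])

```text
time: 23.0
position: [0.406, 0.1369, 0.1754]
tool_rot: [0.96, 0.281, -0.0, 0.0]
ft_force: [-0.2, 0.2, 0.0]
grip_width: 0.087
grip_force: 0.0
```

```bash
python3 -c "
from h import *
go(.4015,.169,.038,-.997)"
```

```text
turn -0.004 shift after turn [ 0.0137 -0.0294  0.1561] before [ 0.0136 -0.0295  0.1561] pos [0.406  0.1369 0.1754] ang -1.001 t 23.0 tilt [-0.0004 -0.0002] w 0.087 q [ 0.06  0.35  1.96 -0.    0.84  1.06]
```

The salt was gripped centrally, with an offset of about 1 mm. Now the mustard.

>>> step_hand(deltas=[0.007, -0.015, 0, 0, 0.007, -0.0145, 0, 0, 0, 0, 0.025, 0, 0, 0, 0.03, 0, 0, 0, 0.03, 0, 0, 0, 0.03, 0, 0, 0, 0, 0])

```text
time: 23.58
position: [0.3986, 0.1695, 0.0562]
tool_rot: [0.959, 0.282, -0.005, -0.001]
ft_force: [-0.1, -0.5, -0.6]
grip_width: 0.0869
grip_force: 0.0
```

```bash
python3 -c "
from h import *
go(.4015,.169,.038,-.997)"
```

```text
turn -0.003 shift after turn [0.0026 0.0022 0.0368] before [0.0026 0.0022 0.0368] pos [0.3986 0.1695 0.0562] ang -1.0 t 23.58 tilt [-0.0106 -0.0016] w 0.0869 q [ 0.14  0.6   2.04 -0.    0.52  1.14]
```

>>> step_hand(deltas=[0, 0, 0, 0, 0, 0, 0.02, 0, 0, 0, 0.015, 0, 0, 0, 0, 0, 0, 0, 0, 0])

```text
time: 24.0
position: [0.4024, 0.1707, 0.0269]
tool_rot: [0.959, 0.282, 0.001, 0.0]
ft_force: [0.9, -0.3, 0.2]
grip_width: 0.0867
grip_force: 0.0
```

```bash
python3 -c "
from h import *
go(.4015,.169,.038,-.997)"
```

```text
turn -0.002 shift after turn [-0.0017  0.001   0.0076] before [-0.0017  0.001   0.0076] pos [0.4024 0.1707 0.0269] ang -0.999 t 24.0 tilt [0.0019 0.0003] w 0.0867 q [ 0.14  0.67  2.05 -0.    0.43  1.14]
```

>>> step_hand(deltas=[0, 0, 0.006, 0, 0, 0, 0, 0, 0, 0, 0, 0])

```text
time: 24.25
position: [0.4021, 0.1709, 0.0204]
tool_rot: [0.959, 0.282, 0.001, 0.0]
ft_force: [0.7, -0.6, 0.3]
grip_width: 0.0868
grip_force: 0.0
```

>>> step_hand(deltas=[0, 0, 0, 0, 0, 0, 0, 0, 0, 0, 0, 0, 0, 0, 0, 0, 0, 0, 0, 0, 0, 0, 0, 0, 0, 0, 0, 0, 0, 0, 0, 0, 0, 0, 0, 0], jaw=0.03, force=20)

```text
time: 25.0
position: [0.4015, 0.1709, 0.0195]
tool_rot: [0.959, 0.282, 0.0, 0.0]
ft_force: [0.3, -0.3, 0.5]
grip_width: 0.0556
grip_force: 20.0
```

>>> step_hand(deltas=[0, 0, -0.01, 0, 0, 0, -0.02, 0, 0, 0, -0.03, 0, 0, 0, -0.04, 0, 0, 0, -0.03, 0, 0, 0, -0.02, 0, 0, 0, 0, -0.06, 0, 0, 0, -0.11, 0, 0, 0, -0.12, 0, 0, 0, -0.12, 0, 0, 0, -0.12, 0, 0, 0, -0.12, 0, 0, 0, -0.12, 0, 0, 0, -0.12, 0, 0, 0, -0.11, 0, 0, 0, 0])

```text
time: 26.33
position: [0.4007, 0.1707, 0.1692]
tool_rot: [0.706, 0.708, -0.001, -0.0]
ft_force: [0.4, -0.2, -1.3]
grip_width: 0.0559
grip_force: 20.0
```

```bash
python3 -c "
from h import *
go(.419,-.209,.19,0)"
```

```text
turn 0.003 shift after turn [-0.3797  0.0183 -0.0021] before [-0.3798  0.0172 -0.0021] pos [0.4007 0.1707 0.1692] ang 0.003 t 26.33 tilt [-0.0015 -0.0002] w 0.0559 q [ 0.15  0.37  1.95 -0.    0.83  0.14]
```

>>> step_hand(deltas=[-0.01, 0, 0, 0, -0.02, 0, 0, 0, -0.03, 0, 0, 0, -0.035, 0, 0, 0, -0.035, 0, 0, 0, -0.035, 0.003, 0, 0, -0.035, 0.004, 0, 0, -0.035, 0.004, 0, 0, -0.035, 0.003, 0, 0, -0.035, 0.003, 0, 0, -0.035, 0, 0, 0, -0.025, 0, 0, 0, -0.012, 0, 0, 0, 0, 0, 0, 0, 0, 0, 0, 0, 0, 0, 0, 0, 0, 0, 0, 0])

```text
time: 27.75
position: [0.4182, -0.2041, 0.1694]
tool_rot: [0.706, 0.708, 0.0, -0.001]
ft_force: [0.2, 0.3, -1.7]
grip_width: 0.0554
grip_force: 20.0
```

```bash
python3 -c "
from h import *
go(.419,-.209,.0455,0)"
```

```text
turn 0.002 shift after turn [-0.0051  0.001   0.1426] before [-0.0051  0.001   0.1426] pos [ 0.4182 -0.2041  0.1694] ang 0.002 t 27.75 tilt [-0.0013  0.0015] w 0.0554 q [-0.7   0.4   1.88  0.    0.87 -0.7 ]
```

>>> step_hand(deltas=[-0.005, 0, 0.02, 0, 0, 0, 0.03, 0, 0, 0, 0.03, 0, 0, 0, 0.03, 0, 0, 0, 0.02, 0, 0, 0, 0.007, 0, 0, 0, 0, 0, 0, 0, 0.002, 0, 0, 0, 0, 0, 0, 0, 0, 0])

```text
time: 28.58
position: [0.4197, -0.2115, 0.0318]
tool_rot: [0.707, 0.708, 0.0, 0.001]
ft_force: [0.7, -0.1, -1.6]
grip_width: 0.0556
grip_force: 20.0
```

>>> step_hand(deltas=[0, 0, 0.002, 0, 0, 0, 0, 0, 0, 0, 0, 0])

```text
time: 28.83
position: [0.4191, -0.2114, 0.029]
tool_rot: [0.707, 0.707, 0.0, 0.0]
ft_force: [-0.8, 0.7, -1.4]
grip_width: 0.0556
grip_force: 20.0
```

>>> step_hand(deltas=[0, 0, 0.001, 0, 0, 0, 0, 0, 0, 0, 0, 0])

```text
time: 29.08
position: [0.4188, -0.2112, 0.0275]
tool_rot: [0.707, 0.707, -0.0, -0.0]
ft_force: [0.0, -0.5, -1.7]
grip_width: 0.0559
grip_force: 20.0
```

>>> step_hand(deltas=[0, 0, 0.001, 0, 0, 0, 0, 0, 0, 0, 0, 0])

```text
time: 29.33
position: [0.419, -0.2112, 0.0266]
tool_rot: [0.707, 0.707, 0.0, 0.0]
ft_force: [-0.3, -0.3, 0.6]
grip_width: 0.0555
grip_force: 20.0
```

>>> step_hand(deltas=[0, 0, 0.001, 0, 0, 0, 0, 0, 0, 0, 0, 0])

```text
time: 29.58
position: [0.4189, -0.2112, 0.0265]
tool_rot: [0.707, 0.708, -0.0, 0.0]
ft_force: [-0.4, 0.0, 9.2]
grip_width: 0.0559
grip_force: 20.0
```

>>> step_hand(deltas=[0, 0, 0, 0, 0, 0, 0, 0, 0, 0, 0, 0, 0, 0, 0, 0, 0, 0, 0, 0, 0, 0, 0, 0, 0, 0, -0.02, 0, 0, 0, -0.03, 0, 0, 0, -0.04, 0, 0, 0, -0.04, 0, 0, 0, 0, 0], jaw=0.087)

```text
time: 30.5
position: [0.4224, -0.2138, 0.1617]
tool_rot: [0.707, 0.708, 0.001, 0.007]
ft_force: [-0.2, -0.8, 0.0]
grip_width: 0.0871
grip_force: 0.0
```

>>> step_hand(deltas=[0.04, 0, 0, 0, 0.04, 0, 0, 0, 0.04, 0, 0, 0, 0.04, 0, 0, 0, 0, 0, 0, 0, 0, 0, 0, 0])

```text
time: 31.0
position: [0.4179, -0.0489, 0.1553]
tool_rot: [0.705, 0.709, -0.0, -0.001]
ft_force: [0.7, -0.0, 0.1]
grip_width: 0.0872
grip_force: 0.0
```

```bash
python3 -c "
from h import *
S=robot.camera('side');T=robot.camera('top')
c=S['img'][320:430,230:340];d=T['img'][200:290,160:250];e=T['img'][215:295,320:430]
cv2.imwrite('pics/b2.png',np.hstack([cv2.resize(c,(264,264),interpolation=2),cv2.resize(d,(264,264),interpolation=2),cv2.resize(e,(264,264),interpolation=2)])[...,::-1])
go(.457,.2015,.033,0)"
```

```text
turn 0.002 shift after turn [0.2532 0.0377 0.1411] before [0.2531 0.0381 0.1411] pos [ 0.4192 -0.0516  0.1555] ang 0.002 t 31.1 tilt [ 0.0007 -0.0006] w 0.0866 q [-0.39  0.38  1.99 -0.    0.77 -0.39]
```

View pics/b2.png

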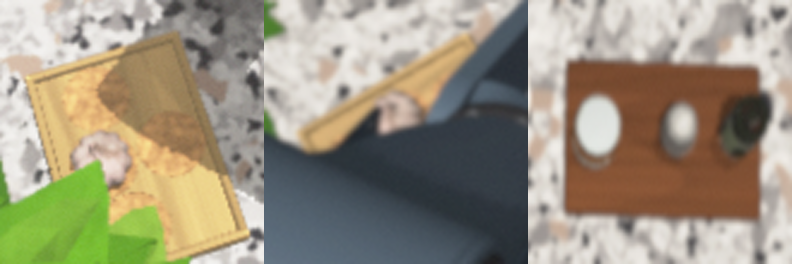

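All three stand on the board, and the garlic at (101,158) in the crop is undisturbed. I'll take it with a narrower opening, the closing line at -0.4 rad and the grasp point at z = 0.035 to clear the lip.

```bash
python3 -c "
from h import *
print(unproj(robot.camera('side'),(230+101/2.4-.3,320+158/2.4-.3),.033))"
```

```text
[[0.45595227 0.20434884 0.033     ]]
```

>>> step_hand(deltas=[0.04, 0, 0, 0, 0.04, 0.01, 0, 0, 0.04, 0.01, 0, 0, 0.04, 0.01, 0, 0, 0.04, 0.008, 0, 0, 0.04, 0, 0, 0, 0.013, 0, 0, 0, 0, 0, 0, 0.1, 0, 0, 0, 0.1, 0, 0, 0, 0.1, 0, 0, 0, 0.1, 0, 0, 0, 0, 0, 0, 0, 0], jaw=0.07)

```text
time: 32.23
position: [0.4574, 0.2006, 0.1553]
tool_rot: [0.833, 0.553, -0.0, 0.0]
ft_force: [-0.3, -0.7, -0.0]
grip_width: 0.0697
grip_force: 0.0
```

```bash
python3 -c "
from h import *
go(.4565,.202,.035,-.4)"
```

```text
turn 0.001 shift after turn [ 0.0009 -0.0014  0.139 ] before [ 0.0009 -0.0014  0.139 ] pos [0.4574 0.2006 0.1553] ang -0.399 t 32.23 tilt [ 0.     -0.0001] w 0.0697 q [ 0.19  0.46  1.81 -0.    0.87  0.59]
```

>>> step_hand(deltas=[0.001, -0.001, 0.02, 0, 0.001, 0, 0.03, 0, 0, 0, 0.03, 0, 0, 0, 0.02, 0, 0, 0, 0, 0, 0, 0, 0, 0])

```text
time: 32.73
position: [0.4561, 0.2034, 0.0548]
tool_rot: [0.833, 0.553, -0.001, -0.0]
ft_force: [0.3, 0.8, -0.4]
grip_width: 0.0702
grip_force: 0.0
```

>>> step_hand(deltas=[0, 0, 0.02, 0, 0, 0, 0.013, 0, 0, 0, 0.005, 0, 0, 0, 0, 0, 0, 0, 0, 0])

```text
time: 33.15
position: [0.4573, 0.2042, 0.0186]
tool_rot: [0.833, 0.553, 0.001, 0.0]
ft_force: [0.2, -0.1, -0.2]
grip_width: 0.0696
grip_force: 0.0
```

```bash
python3 -c "
from h import *
go(.4565,.202,.035,-.4)"
```

```text
turn 0.001 shift after turn [-0.0023  0.0001  0.0023] before [-0.0023  0.0001  0.0023] pos [0.4573 0.2042 0.0186] ang -0.399 t 33.15 tilt [0.0019 0.0004] w 0.0696 q [0.2  0.71 1.89 0.   0.54 0.6 ]
```

>>> step_hand(deltas=[-0.001, 0, 0.001, 0, 0, 0, 0, 0, 0, 0, 0, 0])

```text
time: 33.4
position: [0.4564, 0.2033, 0.0173]
tool_rot: [0.833, 0.553, 0.001, 0.0]
ft_force: [-0.6, -0.0, 0.1]
grip_width: 0.0701
grip_force: 0.0
```

>>> step_hand(deltas=[0, 0, 0, 0, 0, 0, 0, 0, 0, 0, 0, 0, 0, 0, 0, 0, 0, 0, 0, 0, 0, 0, 0, 0, 0, 0, 0, 0], jaw=0.03, force=12)

```text
time: 33.98
position: [0.4559, 0.2032, 0.0166]
tool_rot: [0.833, 0.553, -0.0, -0.0]
ft_force: [-0.1, 0.3, 0.3]
grip_width: 0.05
grip_force: 12.0
```

>>> step_hand(deltas=[0, 0, -0.01, 0, 0, 0, -0.02, 0, 0, 0, -0.03, 0, 0, 0, -0.03, 0, 0, 0, -0.02, 0, 0, 0, 0, -0.1, 0, 0, 0, -0.1, 0, 0, 0, -0.1, 0, 0, 0, -0.1, 0, 0, 0, 0, 0, 0, 0, 0])

```text
time: 34.9
position: [0.4558, 0.2032, 0.127]
tool_rot: [0.708, 0.707, 0.0, 0.0]
ft_force: [0.3, 0.1, -0.6]
grip_width: 0.0503
grip_force: 12.0
```

```bash
python3 -c "
from h import *
go(.452,-.082,.14,0)
c=robot.camera('side')['img'][260:440,180:380]
cv2.imwrite('pics/g1.png',cv2.resize(c,(600,540),interpolation=2)[...,::-1])"
```

```text
turn -0.002 shift after turn [-0.2852 -0.0038  0.0057] before [-0.2852 -0.0034  0.0057] pos [0.4558 0.2032 0.127 ] ang -0.002 t 34.9 tilt [0.0003 0.0001] w 0.0503 q [0.2  0.51 1.84 0.   0.8  0.2 ]
```

View pics/g1.png

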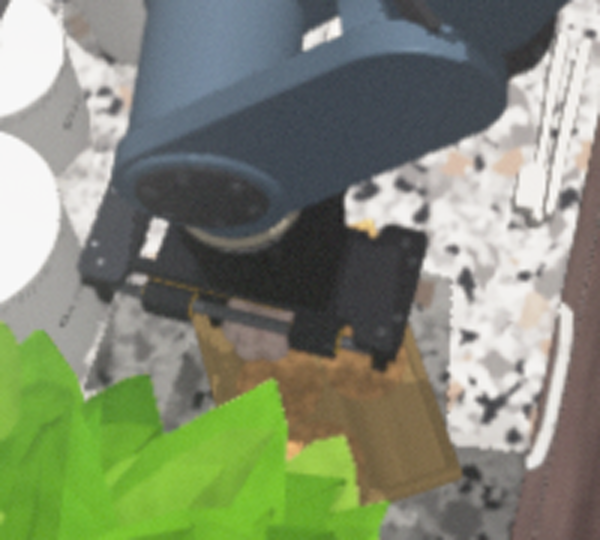

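The garlic is held in the fingers at (255,330). I'm moving to the dish.

>>> step_hand(deltas=[-0.01, 0, 0, 0, -0.02, 0, 0, 0, -0.03, 0, 0, 0, -0.035, 0, 0, 0, -0.035, 0, 0, 0, -0.035, 0, 0, 0, -0.035, 0, 0, 0, -0.035, 0, 0, 0, -0.025, 0, 0, 0, -0.015, 0, 0, 0, -0.008, -0.002, 0, 0, 0, 0, 0, 0, 0, 0, 0, 0, 0, 0, 0, 0])

```text
time: 36.12
position: [0.4536, -0.0788, 0.1265]
tool_rot: [0.707, 0.708, -0.0, -0.001]
ft_force: [0.4, 0.9, -0.7]
grip_width: 0.0499
grip_force: 12.0
```

```bash
python3 -c "
from h import *
go(.452,-.082,.0343,0)"
```

```text
turn 0.001 shift after turn [-0.0033 -0.0015  0.1109] before [-0.0033 -0.0015  0.1109] pos [ 0.4536 -0.0788  0.1265] ang 0.001 t 36.12 tilt [-0.0009  0.0007] w 0.0499 q [-0.42  0.47  1.93  0.    0.74 -0.42]
```

>>> step_hand(deltas=[0, 0, 0.02, 0, 0, 0, 0.03, 0, 0, 0, 0.03, 0, 0, 0, 0.02, 0, 0, 0, 0.007, 0, 0, 0, 0, 0, 0, 0, 0, 0, 0, 0, 0, 0])

```text
time: 36.78
position: [0.455, -0.0796, 0.0205]
tool_rot: [0.706, 0.708, 0.0, 0.001]
ft_force: [-0.4, -0.3, -0.7]
grip_width: 0.05
grip_force: 12.0
```

```bash
python3 -c "
from h import *
go(.452,-.082,.0323,0)"
```

```text
turn 0.002 shift after turn [-0.0024 -0.003   0.0069] before [-0.0024 -0.003   0.0069] pos [ 0.455  -0.0796  0.0205] ang 0.002 t 36.78 tilt [ 0.0018 -0.0008] w 0.05 q [-0.42  0.69  1.99  0.    0.46 -0.42]
```

>>> step_hand(deltas=[-0.002, -0.002, 0.004, 0, 0, 0, 0, 0, 0, 0, 0.001, 0, 0, 0, 0, 0, 0, 0, 0, 0])

```text
time: 37.2
position: [0.4524, -0.0819, 0.0148]
tool_rot: [0.707, 0.707, 0.0, 0.0]
ft_force: [-0.4, 0.1, -0.1]
grip_width: 0.0503
grip_force: 12.0
```

>>> step_hand(deltas=[0, 0, 0.001, 0, 0, 0, 0, 0, 0, 0, 0, 0])

```text
time: 37.45
position: [0.4524, -0.0819, 0.0136]
tool_rot: [0.707, 0.707, 0.0, 0.0]
ft_force: [1.0, -1.2, 1.1]
grip_width: 0.0502
grip_force: 12.0
```

>>> step_hand(deltas=[0, 0, 0.001, 0, 0, 0, 0, 0, 0, 0, 0, 0])

```text
time: 37.7
position: [0.4524, -0.0819, 0.0133]
tool_rot: [0.707, 0.708, 0.0, 0.0]
ft_force: [-0.3, 0.0, 7.7]
grip_width: 0.0503
grip_force: 12.0
```

Contact is at the expected height. I'm releasing, rising and checking.

>>> step_hand(deltas=[0, 0, 0, 0, 0, 0, 0, 0, 0, 0, 0, 0, 0, 0, 0, 0, 0, 0, 0, 0, 0, 0, -0.02, 0, 0, 0, -0.03, 0, 0, 0, -0.04, 0, 0, 0, -0.04, 0, 0, 0, -0.02, 0, -0.03, 0, 0, 0, -0.04, -0.006, 0, 0, -0.04, -0.02, 0, 0, -0.02, -0.006, 0, 0, 0, 0, 0, 0, 0, 0, 0, 0], jaw=0.087)

```text
time: 39.03
position: [0.4212, -0.2098, 0.1623]
tool_rot: [0.708, 0.706, 0.0, -0.0]
ft_force: [0.1, 0.0, -0.0]
grip_width: 0.0871
grip_force: 0.0
```

```bash
python3 -c "
from h import *
S=robot.camera('side');T=robot.camera('top')
c=S['img'][245:305,275:345];d=T['img'][210:280,270:340]
cv2.imwrite('pics/g2.png',np.hstack([cv2.resize(c,(350,300),interpolation=2),cv2.resize(d,(300,300),interpolation=2)])[...,::-1])
go(.4189,-.2112,.0452,0)"
```

```text
turn 0.001 shift after turn [-0.0033 -0.0023  0.1358] before [-0.0033 -0.0023  0.1358] pos [ 0.4213 -0.2081  0.1623] ang 0.001 t 39.13 tilt [-0.001   0.0013] w 0.0868 q [-0.7   0.42  1.87  0.    0.85 -0.7 ]
```

View pics/g2.png

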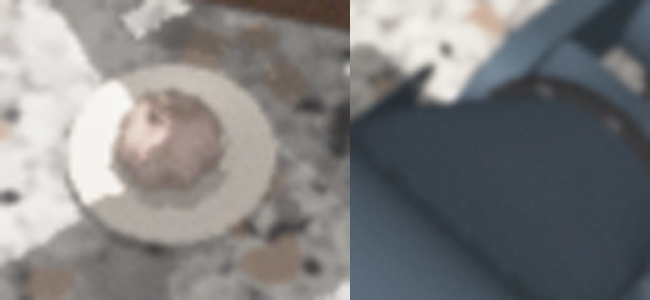

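In the side view the garlic stands on the dish, with its bulge centre at crop (168,140). I'll check that position and go for the mustard.

```bash
python3 -c "
from h import *
S=robot.camera('side');print(unproj(S,(308.2,272.6),.03),unproj(S,(308.9,275.2),.011))"
```

```text
[[ 0.45219937 -0.07812049  0.03      ]] [[ 0.45189601 -0.08274103  0.011     ]]
```

>>> step_hand(deltas=[-0.001, 0, 0.02, 0, 0, 0, 0.03, 0, 0, 0, 0.03, 0, 0, 0, 0.02, 0, 0, 0, 0.01, 0, 0, 0, 0, 0, 0, 0, 0, 0, 0, 0, 0, 0])

```text
time: 39.85
position: [0.4224, -0.2096, 0.0531]
tool_rot: [0.706, 0.708, 0.0, 0.0]
ft_force: [0.4, -0.1, 1.0]
grip_width: 0.0874
grip_force: 0.0
```

```bash
python3 -c "
from h import *
go(.4189,-.2112,.0452,0)"
```

```text
turn 0.002 shift after turn [-0.0015 -0.0035  0.0266] before [-0.0015 -0.0035  0.0266] pos [ 0.4224 -0.2096  0.0531] ang 0.002 t 39.85 tilt [ 0.0008 -0.0006] w 0.0874 q [-0.7   0.63  1.95  0.    0.56 -0.7 ]
```

>>> step_hand(deltas=[-0.001, -0.003, 0.01, 0, 0, 0, 0.01, 0, 0, 0, 0.005, 0, 0, 0, 0, 0, 0, 0, 0, 0])

```text
time: 40.27
position: [0.4188, -0.211, 0.0276]
tool_rot: [0.707, 0.707, 0.0, -0.0]
ft_force: [-0.2, -0.5, 0.5]
grip_width: 0.0871
grip_force: 0.0
```

```bash
python3 -c "
from h import *
go(.4189,-.2112,.0452,0)"
```

```text
turn 0.001 shift after turn [-0.0002  0.0001  0.0011] before [-0.0002  0.0001  0.0011] pos [ 0.4188 -0.211   0.0276] ang 0.001 t 40.27 tilt [-0.0002  0.0002] w 0.0871 q [-0.71  0.68  1.97  0.    0.5  -0.71]
```

>>> step_hand(deltas=[0, 0, 0, 0, 0, 0, 0, 0, 0, 0, 0, 0, 0, 0, 0, 0, 0, 0, 0, 0, 0, 0, 0, 0, 0, 0, 0, 0, 0, 0, 0, 0, 0, 0, 0, 0], jaw=0.03, force=20)

```text
time: 41.02
position: [0.4188, -0.2111, 0.0277]
tool_rot: [0.707, 0.707, 0.0, 0.0]
ft_force: [-0.3, -0.2, 1.1]
grip_width: 0.0557
grip_force: 20.0
```

>>> step_hand(deltas=[0, 0, -0.01, 0, 0, 0, -0.02, 0, 0, 0, -0.03, 0, 0, 0, -0.03, 0, 0, 0, -0.03, 0, 0, 0, -0.01, 0, 0.01, 0, 0, 0, 0.02, 0, 0, 0, 0.03, 0, 0, 0, 0.035, 0, 0, 0, 0.035, 0, 0, 0, 0.035, -0.004, 0, 0, 0.035, -0.004, 0, 0, 0.035, -0.004, 0, 0, 0.035, -0.005, 0, 0, 0.035, 0, 0, 0, 0.035, 0, 0, 0, 0.025, 0, 0, 0, 0.012, 0, 0, 0, 0.005, 0, 0, 0])

```text
time: 42.68
position: [0.3992, 0.173, 0.1566]
tool_rot: [0.706, 0.709, -0.001, -0.001]
ft_force: [-0.3, 0.3, -2.0]
grip_width: 0.0556
grip_force: 20.0
```

>>> step_hand(deltas=[0, 0, 0, 0.06, 0, 0, 0, 0.11, 0, 0, 0, 0.12, 0, 0, 0, 0.12, 0, 0, 0, 0.12, 0, 0, 0, 0.12, 0, 0, 0, 0.12, 0, 0, 0, 0.12, 0, 0, 0, 0.11, 0, 0, 0, 0, 0, 0, 0, 0])

```text
time: 43.6
position: [0.4004, 0.1704, 0.157]
tool_rot: [0.959, 0.283, -0.001, -0.0]
ft_force: [0.1, 1.1, -1.2]
grip_width: 0.0553
grip_force: 20.0
```

```bash
python3 -c "
from h import *
go(.4015,.1709,.0382,-1.0)"
```

```text
turn 0.003 shift after turn [0.0015 0.0003 0.1375] before [0.0015 0.0003 0.1375] pos [0.4004 0.1704 0.157 ] ang -0.997 t 43.6 tilt [-0.002  -0.0004] w 0.0553 q [ 0.14  0.39  1.96 -0.    0.8   1.14]
```

>>> step_hand(deltas=[0, 0, 0.02, 0, 0, 0, 0.03, 0, 0, 0, 0.03, 0, 0, 0, 0.03, 0, 0, 0, 0.015, 0, 0, 0, 0.006, 0, 0, 0, 0, 0, 0, 0, 0, 0, 0, 0, 0, 0])

```text
time: 44.35
position: [0.4016, 0.1709, 0.0273]
tool_rot: [0.959, 0.282, 0.0, 0.0]
ft_force: [-0.3, -0.7, -1.2]
grip_width: 0.0556
grip_force: 20.0
```

```bash
python3 -c "
from h import *
go(.4015,.1709,.0394,-1.0)"
```

```text
turn 0.002 shift after turn [-0.0001 -0.0001  0.0066] before [-0.0001 -0.0001  0.0066] pos [0.4016 0.1709 0.0273] ang -0.998 t 44.35 tilt [0.001 0.   ] w 0.0556 q [ 0.15  0.67  2.05 -0.    0.43  1.14]
```

>>> step_hand(deltas=[0, 0, 0.003, 0, 0, 0, 0.001, 0, 0, 0, 0, 0, 0, 0, 0, 0])

```text
time: 44.68
position: [0.402, 0.171, 0.023]
tool_rot: [0.959, 0.282, 0.001, 0.0]
ft_force: [1.9, 0.1, -0.2]
grip_width: 0.0556
grip_force: 20.0
```

>>> step_hand(deltas=[0, 0, 0.001, 0, 0, 0, 0, 0, 0, 0, 0, 0])

```text
time: 44.93
position: [0.4021, 0.171, 0.0219]
tool_rot: [0.959, 0.282, 0.001, 0.0]
ft_force: [1.2, 0.1, 3.3]
grip_width: 0.0557
grip_force: 20.0
```

>>> step_hand(deltas=[0, 0, 0.001, 0, 0, 0, 0, 0, 0, 0, 0, 0])

```text
time: 45.18
position: [0.4018, 0.1709, 0.0214]
tool_rot: [0.959, 0.282, 0.001, 0.0]
ft_force: [0.0, -0.9, 10.3]
grip_width: 0.0556
grip_force: 20.0
```

>>> step_hand(deltas=[0, 0, 0, 0, 0, 0, 0, 0, 0, 0, 0, 0, 0, 0, 0, 0, 0, 0, 0, 0, 0, 0, 0, 0, 0, 0, -0.01, 0, 0, 0, -0.02, 0, 0, 0, -0.04, 0, 0, 0, -0.04, 0, 0, 0, -0.04, 0, 0, 0, 0, -0.12, 0, 0, 0, -0.12, 0, 0, 0, -0.12, 0, 0, 0, -0.12, 0, 0, 0, -0.12, 0, 0, 0, -0.12, 0, 0, 0, -0.12, 0, 0, 0, -0.12, 0, 0, 0, -0.04], jaw=0.087)

```text
time: 46.85
position: [0.4008, 0.1708, 0.1703]
tool_rot: [0.705, 0.709, -0.0, -0.0]
ft_force: [-0.9, -1.2, 0.4]
grip_width: 0.0871
grip_force: 0.0
```

>>> step_hand(deltas=[-0.04, 0, 0, 0, -0.04, 0, 0, 0, -0.04, 0.004, 0, 0, -0.04, 0.004, 0, 0, -0.04, 0.004, 0, 0, -0.04, 0.004, 0, 0, -0.04, 0.004, 0, 0, -0.04, 0, 0, 0, -0.04, 0, 0, 0, -0.04, 0, 0, 0, -0.04, 0, 0, 0, -0.035, 0, 0, 0, 0, 0, 0, 0, 0, 0, 0, 0, 0, 0, 0, 0])

```text
time: 48.1
position: [0.4209, -0.303, 0.17]
tool_rot: [0.707, 0.707, 0.0, -0.001]
ft_force: [0.4, 0.1, -0.1]
grip_width: 0.0871
grip_force: 0.0
```

```bash
python3 -c "
from h import *
go(.4213,-.3069,.0652,0)"
```

```text
turn 0.0 shift after turn [-0.0042  0.0006  0.1234] before [-0.0042  0.0006  0.1234] pos [ 0.4209 -0.303   0.17  ] ang 0.0 t 48.1 tilt [-0.0017  0.0023] w 0.0871 q [-0.84  0.46  1.75  0.    0.93 -0.84]
```

>>> step_hand(deltas=[-0.003, 0, 0.02, 0, 0, 0, 0.03, 0, 0, 0, 0.03, 0, 0, 0, 0.03, 0, 0, 0, 0.01, 0, 0, 0, 0, 0, 0, 0, 0, 0, 0, 0, 0, 0])

```text
time: 48.77
position: [0.4227, -0.3072, 0.0519]
tool_rot: [0.706, 0.708, -0.0, 0.001]
ft_force: [-0.9, -0.4, -0.3]
grip_width: 0.0867
grip_force: 0.0
```

```bash
python3 -c "
from h import *
go(.4213,-.3069,.0652,0)"
```

```text
turn 0.002 shift after turn [ 0.0003 -0.0014  0.0054] before [ 0.0003 -0.0014  0.0054] pos [ 0.4227 -0.3072  0.0519] ang 0.002 t 48.77 tilt [ 0.0016 -0.0017] w 0.0867 q [-0.84  0.66  1.82  0.    0.65 -0.84]
```

>>> step_hand(deltas=[0, 0, 0.004, 0, 0, 0, 0, 0, 0, 0, 0, 0])

```text
time: 49.02
position: [0.4221, -0.3074, 0.0474]
tool_rot: [0.707, 0.707, -0.0, 0.001]
ft_force: [-0.8, 0.1, 0.2]
grip_width: 0.0875
grip_force: 0.0
```

>>> step_hand(deltas=[0, 0, 0, 0, 0, 0, 0, 0, 0, 0, 0, 0, 0, 0, 0, 0, 0, 0, 0, 0, 0, 0, 0, 0, 0, 0, 0, 0, 0, 0, 0, 0, 0, 0, 0, 0, 0, 0, 0, 0], jaw=0.02, force=20)

```text
time: 49.85
position: [0.4217, -0.307, 0.0464]
tool_rot: [0.707, 0.707, -0.0, -0.0]
ft_force: [0.4, 0.5, -0.8]
grip_width: 0.0397
grip_force: 19.8
```

>>> step_hand(deltas=[0, 0, -0.01, 0, 0, 0, -0.02, 0, 0, 0, -0.03, 0, 0, 0, -0.03, 0, 0, 0, -0.03, 0, 0, 0, -0.02, 0, 0.01, 0, 0, 0, 0.02, 0, 0, 0, 0.03, 0, 0, 0, 0.035, 0, 0, 0, 0.035, 0, 0, 0, 0.035, 0, 0, 0, 0.035, 0.005, 0, 0, 0.035, 0.01, 0, 0, 0.035, 0.01, 0, 0, 0.035, 0.01, 0, 0, 0.035, 0.01, 0, 0, 0.035, 0.005, 0, 0, 0.035, 0, 0, 0])

```text
time: 51.43
position: [0.4715, 0.1051, 0.1862]
tool_rot: [0.707, 0.707, 0.0, 0.0]
ft_force: [0.8, -0.1, -0.9]
grip_width: 0.04
grip_force: 19.8
```

>>> step_hand(deltas=[0.025, 0, 0, 0, 0.015, 0, 0, 0, 0.005, 0, 0, 0, 0, 0, 0, -0.1, 0, 0, 0, -0.12, 0, 0, 0, -0.12, 0, 0, 0, -0.12, 0, 0, 0, -0.115, 0, 0, 0, 0, 0, 0, 0, 0, 0, 0, 0, 0])

```text
time: 52.35
position: [0.471, 0.1476, 0.1864]
tool_rot: [0.478, 0.878, -0.0, -0.0]
ft_force: [-0.8, 0.1, -0.2]
grip_width: 0.0397
grip_force: 19.8
```

```bash
python3 -c "
from h import *
go(.4734,.1486,.0584,.575)"
```

```text
turn -0.002 shift after turn [-0.0005  0.0027  0.1467] before [-0.0005  0.0027  0.1467] pos [0.471  0.1476 0.1864] ang 0.573 t 52.35 tilt [-0.0007 -0.0001] w 0.0397 q [ 0.08  0.4   1.8  -0.    0.94 -0.5 ]
```

>>> step_hand(deltas=[0, 0.001, 0.02, 0, 0, 0.001, 0.03, 0, 0, 0, 0.03, 0, 0, 0, 0.03, 0, 0, 0, 0.02, 0, 0, 0, 0.01, 0, 0, 0, 0, 0, 0, 0, 0, 0, 0, 0, 0, 0])

```text
time: 53.1
position: [0.4741, 0.1491, 0.0476]
tool_rot: [0.477, 0.879, 0.001, 0.001]
ft_force: [-0.2, 0.5, -0.3]
grip_width: 0.0397
grip_force: 19.8
```

```bash
python3 -c "
from h import *
go(.4734,.1486,.0581,.575)"
```

```text
turn 0.0 shift after turn [-0.     -0.0009  0.0082] before [-0.     -0.0009  0.0082] pos [0.4741 0.1491 0.0476] ang 0.575 t 53.1 tilt [0.0023 0.0002] w 0.0397 q [ 0.08  0.65  1.89  0.    0.6  -0.5 ]
```

>>> step_hand(deltas=[0, 0, 0.004, 0, 0, 0, 0.002, 0, 0, 0, 0, 0, 0, 0, 0, 0])

```text
time: 53.43
position: [0.4732, 0.1491, 0.0409]
tool_rot: [0.477, 0.879, 0.0, 0.0]
ft_force: [0.3, -0.5, -0.6]
grip_width: 0.0396
grip_force: 19.8
```

>>> step_hand(deltas=[0, 0, 0.001, 0, 0, 0, 0, 0, 0, 0, 0, 0])

```text
time: 53.68
position: [0.473, 0.1491, 0.0396]
tool_rot: [0.477, 0.879, 0.0, 0.0]
ft_force: [-0.2, -0.6, -1.4]
grip_width: 0.0398
grip_force: 19.8
```

>>> step_hand(deltas=[0, 0, 0.001, 0, 0, 0, 0, 0, 0, 0, 0, 0])

```text
time: 53.93
position: [0.4732, 0.149, 0.0393]
tool_rot: [0.477, 0.879, 0.0, 0.0]
ft_force: [-0.5, -0.6, 6.7]
grip_width: 0.0398
grip_force: 20.2
```

>>> step_hand(deltas=[0, 0, 0, 0, 0, 0, 0, 0, 0, 0, 0, 0, 0, 0, 0, 0, 0, 0, 0, 0, 0, 0, 0, 0, 0, 0, -0.01, 0, 0, 0, -0.02, 0, 0, 0, -0.04, 0, 0, 0, -0.04, 0, 0, 0, -0.04, 0, 0, 0, 0, 0.12, 0, 0, 0, 0.12, 0, 0, 0, 0.12, 0, 0, 0, 0.12, 0, 0, 0, 0.095], jaw=0.087)

```text
time: 55.27
position: [0.4728, 0.1491, 0.1894]
tool_rot: [0.709, 0.706, 0.0, 0.0]
ft_force: [-0.6, -0.2, 0.7]
grip_width: 0.0871
grip_force: 0.0
```

>>> step_hand(deltas=[-0.04, 0, 0, 0, -0.04, 0, 0, 0, -0.04, -0.005, 0, 0, -0.04, -0.01, 0, 0, -0.04, -0.01, 0, 0, -0.04, -0.01, 0, 0, -0.04, -0.01, 0, 0, -0.04, -0.005, 0, 0, -0.04, 0, 0, 0, -0.04, 0, 0, 0, -0.04, 0, 0, 0, -0.04, 0, 0, 0, -0.04, 0, 0, 0, -0.01, 0, 0, 0, 0, 0, 0, 0, 0, 0, 0, 0, 0, 0, 0, 0])

```text
time: 56.68
position: [0.423, -0.3787, 0.1884]
tool_rot: [0.706, 0.708, 0.0, -0.001]
ft_force: [0.1, 0.6, 0.4]
grip_width: 0.0869
grip_force: 0.0
```

```bash
python3 -c "
from h import *
go(.4219,-.3824,.0949,0)"
```

```text
turn 0.002 shift after turn [-0.004  -0.001   0.1122] before [-0.004  -0.001   0.1122] pos [ 0.423  -0.3787  0.1884] ang 0.002 t 56.68 tilt [-0.0012  0.0024] w 0.0869 q [-0.93  0.49  1.61  0.    1.04 -0.93]
```

>>> step_hand(deltas=[-0.003, -0.001, 0.02, 0, 0, 0, 0.03, 0, 0, 0, 0.03, 0, 0, 0, 0.02, 0, 0, 0, 0.01, 0, 0, 0, 0, 0, 0, 0, 0, 0, 0, 0, 0, 0])

```text
time: 57.35
position: [0.4235, -0.3842, 0.08]
tool_rot: [0.706, 0.708, -0.0, 0.001]
ft_force: [-0.4, 0.4, -0.5]
grip_width: 0.0871
grip_force: 0.0
```

>>> step_hand(deltas=[0, 0, 0, 0, 0, 0, 0, 0, 0, 0, 0, 0, 0, 0, 0, 0, 0, 0, 0, 0, 0, 0, 0, 0, 0, 0, 0, 0, 0, 0, 0, 0, 0, 0, 0, 0, 0, 0, 0, 0], jaw=0.02, force=20)

```text
time: 58.18
position: [0.4225, -0.384, 0.0785]
tool_rot: [0.707, 0.707, -0.0, -0.0]
ft_force: [-1.0, 0.3, -0.1]
grip_width: 0.0403
grip_force: 20.0
```

```bash
python3 -c "
from h import *
go(.4136,.2453,.22,0)"
```

```text
turn 0.001 shift after turn [ 0.6293 -0.0089 -0.1227] before [ 0.6293 -0.0083 -0.1227] pos [ 0.4225 -0.384   0.0785] ang 0.001 t 58.18 tilt [-0.0002  0.0002] w 0.0403 q [-0.93  0.66  1.69 -0.    0.8  -0.93]
```

>>> step_hand(deltas=[0, 0, -0.01, 0, 0, 0, -0.02, 0, 0, 0, -0.03, 0, 0, 0, -0.03, 0, 0, 0, -0.025, 0, 0, 0, -0.01, 0, 0.01, 0, 0, 0, 0.02, 0, 0, 0, 0.03, 0, 0, 0, 0.035, 0, 0, 0, 0.035, 0, 0, 0, 0.035, 0, 0, 0, 0.035, 0, 0, 0, 0.035, 0, 0, 0, 0.035, 0, 0, 0])

```text
time: 59.43
position: [0.4202, -0.111, 0.2019]
tool_rot: [0.707, 0.707, -0.0, -0.002]
ft_force: [1.1, -0.8, -1.7]
grip_width: 0.0405
grip_force: 20.0
```

>>> step_hand(deltas=[0.035, 0, 0, 0, 0.035, 0, 0, 0, 0.035, 0, 0, 0, 0.035, -0.002, 0, 0, 0.035, -0.002, 0, 0, 0.035, -0.002, 0, 0, 0.035, -0.002, 0, 0, 0.035, 0, 0, 0, 0.03, 0, 0, 0, 0.02, 0, 0, 0, 0.015, 0, 0, 0, 0.01, 0, 0, 0, 0, 0, 0, 0, 0, 0, 0, 0, 0, 0, 0, 0])

```text
time: 60.68
position: [0.4132, 0.2401, 0.2029]
tool_rot: [0.707, 0.707, -0.001, -0.0]
ft_force: [-0.9, 0.1, -0.9]
grip_width: 0.0401
grip_force: 20.0
```

```bash
python3 -c "
from h import *
go(.4136,.2437,.0902,0)"
```

```text
turn 0.001 shift after turn [0.0037 0.0006 0.1314] before [0.0037 0.0006 0.1314] pos [0.4132 0.2401 0.2029] ang 0.001 t 60.68 tilt [-0.0018 -0.0009] w 0.0401 q [ 0.29  0.36  1.81 -0.    0.97  0.29]
```

>>> step_hand(deltas=[0.002, 0, 0.02, 0, 0, 0, 0.03, 0, 0, 0, 0.03, 0, 0, 0, 0.025, 0, 0, 0, 0.015, 0, 0, 0, 0.004, 0, 0, 0, 0, 0, 0, 0, 0, 0, 0, 0, 0, 0])

```text
time: 61.43
position: [0.415, 0.2429, 0.0807]
tool_rot: [0.707, 0.707, 0.001, 0.001]
ft_force: [-0.9, -0.1, -0.7]
grip_width: 0.0404
grip_force: 20.0
```

```bash
python3 -c "
from h import *
go(.4136,.2437,.0902,0)"
```

```text
turn 0.0 shift after turn [ 0.0008 -0.0014  0.0092] before [ 0.0008 -0.0014  0.0092] pos [0.415  0.2429 0.0807] ang 0.0 t 61.43 tilt [0.0024 0.0007] w 0.0404 q [ 0.3   0.58  1.91 -0.    0.65  0.3 ]
```

>>> step_hand(deltas=[0, -0.001, 0.004, 0, 0, 0, 0.003, 0, 0, 0, 0, 0, 0, 0, 0, 0])

```text
time: 61.77
position: [0.4129, 0.243, 0.0727]
tool_rot: [0.707, 0.708, 0.0, 0.0]
ft_force: [-0.9, 0.5, -1.0]
grip_width: 0.0404
grip_force: 20.0
```

>>> step_hand(deltas=[0, 0, 0.001, 0, 0, 0, 0, 0, 0, 0, 0, 0])

```text
time: 62.02
position: [0.4129, 0.2431, 0.0715]
tool_rot: [0.707, 0.707, 0.0, -0.0]
ft_force: [-0.9, -0.1, -1.0]
grip_width: 0.0403
grip_force: 20.0
```

>>> step_hand(deltas=[0, 0, 0.001, 0, 0, 0, 0, 0, 0, 0, 0, 0])

```text
time: 62.27
position: [0.413, 0.2431, 0.0714]
tool_rot: [0.707, 0.707, 0.0, 0.0]
ft_force: [-1.7, -0.4, 6.7]
grip_width: 0.0404
grip_force: 20.0
```

>>> step_hand(deltas=[0, 0, 0, 0, 0, 0, 0, 0, 0, 0, 0, 0, 0, 0, 0, 0, 0, 0, 0, 0, 0, 0, 0, 0, 0, 0, -0.01, 0, 0, 0, -0.02, 0, 0, 0, -0.04, 0, 0, 0, -0.04, 0, 0, 0, -0.03, 0, 0, 0, 0, 0], jaw=0.087)

```text
time: 63.27
position: [0.4168, 0.2444, 0.2163]
tool_rot: [0.707, 0.708, 0.006, 0.003]
ft_force: [1.1, 0.4, 0.4]
grip_width: 0.0866
grip_force: 0.0
```

>>> step_hand(deltas=[-0.04, 0, 0, 0, -0.04, 0, 0, 0, -0.04, 0, 0, 0, -0.04, 0, 0, 0, -0.04, 0, 0, 0, -0.04, 0, 0, 0, -0.04, 0, 0, 0, -0.04, 0, 0, 0, -0.04, 0, 0, 0, -0.04, 0, 0, 0, -0.04, 0, 0, 0, -0.04, 0, 0, 0, -0.04, 0, 0, 0, -0.04, 0, 0, 0, 0, 0, 0, 0, 0, 0, 0, 0, 0, 0, 0, 0])

```text
time: 64.68
position: [0.4126, -0.316, 0.2095]
tool_rot: [0.707, 0.707, 0.0, -0.002]
ft_force: [0.1, 0.2, 0.3]
grip_width: 0.0866
grip_force: 0.0
```

```bash
python3 -c "
from h import *
s=robot.camera('side')['img'];t=robot.camera('top')['img']
f=lambda i,w,h:cv2.resize(i,(w,h),interpolation=2)
a=np.hstack([f(s[325:435,230:345],399,382),f(t[200:295,155:265],400,382)])
b=np.hstack([f(np.load('side0.npy')[325:435,230:345],200,191),f(s[245:305,275:345],223,191),f(t[210:280,270:340],191,191),f(np.load('top0.npy')[200:295,155:265],185,191)])
cv2.imwrite('pics/end.png',np.vstack([a,b])[...,::-1])
"
```

```text
(no output)
```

View pics/end.png

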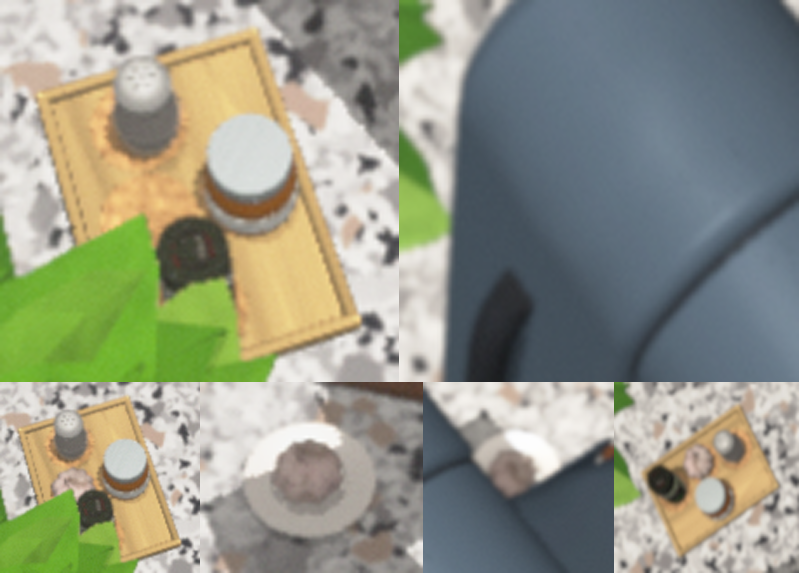

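In the final side view, the salt is at (144,85) against (137,83) at the start, the mustard is at (250,155) unchanged, and the spice is at (195,253) against (190,255). All are upright and within about 5 mm, and the garlic stands on the dish, so I'm handing in.

```bash
python3 -c "
from h import *
print(robot.hand_in())"
```

```text
the job is handed in; nothing more can be done
None
```

I handed the job in at about 65 s of the 149 s allowed, but it returned no verdict: garlic stands about 5 mm from the dish centre, and the salt, mustard and spice are back upright within about 5 mm of their spots by the last side view.

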